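Roll the bar out of its spring clips and feed it through the saw guide

TASK

Take the thicker of the two brass bars out of its rack by rolling it gently sideways past the springy jaws (straight up it is hooked fast, so do not wrench it), feed it endwise, straight, through the flared guide tube of the saw jig, and push it on until it touches the end stop. Do not shift the stop; let go with the bar lying in the guide against the stop. Leave the thin bar, the soldering block, the jar and the hammer where they are.

Things in the scene. Friction and masses are not known exactly. Their poses are not given: they have to be found in the camera images.
- bar: the thicker brass bar, plain, round, 14 mm in diameter and 190 mm long, 0.25 kg. Origin at its middle, on its axis; its y axis runs along the bar; both ends are alike. It starts lying level in the two clips of its rack. Held lightly it swivels between the fingers.
- rack: the thicker bar's rack, fixed: dark wooden plate 56 (x) x 206 (y) x 8 mm with two steel clips, 12 mm wide, at y = -65 and +65 mm. Origin under its middle, on the bench. Between the clips only the plate lies below the bar. Wooden cheeks 48 mm high, 3 mm off the bar's ends, keep it from being drawn out endwise. Which of the two racks stands nearer the robot varies.
- rack_seat (a point): the axis of the seated thicker bar at mid-length, 46 mm above the bench; rack's axes. At each clip a rigid wall behind the bar (-x) has a hook lip reaching over it to x = +2 mm, lip 54 to 57 mm above the bench: no lifting straight up. Moved 15 mm or more along the rack's +x, against the sprung jaws, the bar clears the lips and can rise.
- rack_jaw0: sprung steel jaw of the clip at the rack's y = -65 mm, in front (+x) of the bar: an upright leaf, its origin on its hinge 16 mm above the bench, its beaded top 53 mm above the bench. It springs shut and swings outwards (+x); the two jaws together push back on the bar with about 6 to 10 N.
- rack_jaw1: the same at the rack's y = +65 mm
- thin_bar: the thin brass bar, 10 mm in diameter, 190 mm long, in a rack of the same pattern (narrower between the jaws); to be left alone. Origin at its middle, y axis along it.
- jig: saw jig, fixed: dark steel base 80 (x) x 200 mm, on it a level steel guide tube along its y axis, 90 mm above the bench, from y = -70 mm (mouth) to y = -10 mm. Beyond it stand the saw slot posts (44 mm apart), then the end stop. Origin on the bench, below the tube's axis. A bar is fed along +y.
- guide_mouth (a point): centre of the tube's flared mouth, on the bore's axis, 90 mm above the bench; its axes are the jig's, +y goes into the tube. Bore about 17 mm, flared at the mouth to about 32 mm inside (42 mm outside) over the first 13 mm. A bar let go once it is 60 mm or more in stays in the tube, its tail drooping up to about 4 degrees
- stop: the end stop, an upright steel plate 36 mm wide on an aluminium carriage beyond the tube, set anew each time. It is held on its slide by friction only: pushed with more than about 18 N it slips away.
- stop_face (a point): point of the stop's near face where the bore's axis meets it, 118 to 138 mm from the tube's mouth. A bar touching the stop has its middle 95 mm before this point and its tail 52 to 72 mm out of the mouth.
- block: bystander: perforated soldering block 90 x 60 x 30 mm, lying on the bench; origin under its middle
- jar: bystander: small jar, 52 mm in diameter, 62 mm high, standing; origin under its middle
- hammer: bystander: small hammer lying on the bench, 220 mm long
Not all that is in view belongs to the job. What is shaped like the bar but turquoise or white is not meant. Leave any pink look-alike of the rack alone.

How it is judged (in metres and radians):
On the way, in this order (a step that is already met when the one before it is completed fails the run):
1. the thicker bar is out of its clips (distance between bar and rack_seat above 0.03 m), for 0.1 s.
2. the bar is in the guide tube, more than 25 mm deep and straight (angle between the y axis of bar and the y axis of jig, either way round below 0.12 rad and y of bar in the frame of guide_mouth above -0.07 m and x of bar in the frame of guide_mouth between -0.012 and 0.012 m and z of bar in the frame of guide_mouth between -0.012 and 0.012 m), for 0.1 s.
3. the bar touches the end stop (contact force between bar and stop above 0.5 N), for 0.02 s.
At the end, for the whole second after the job is handed in: the thicker bar lies at rest in the guide tube, its nose within 3.5 mm of the end stop's face (distance between bar and stop_face below 0.0985 m and angle between the y axis of bar and the y axis of jig, either way round below 0.1 rad and x of bar in the frame of guide_mouth between -0.006 and 0.006 m and z of bar in the frame of guide_mouth between -0.006 and 0.006 m and linear speed of bar below 0.02 m/s); the robot touches nothing.
It fails at once if the bar is wrenched against its clips (more than 60 N) (contact force between bar and rack above 60 N).
It fails at once if the end stop is shifted by more than 4 mm (distance of stop_face from where it was at the start of the episode above 0.004 m).
It fails at once if the thin bar is disturbed by more than 10 mm (distance of thin_bar from where it was at the start of the episode above 0.01 m).
It fails at once if the soldering block, jar or hammer is moved by more than 20 mm (distance of any of block, jar, hammer from where it was at the start of the episode above 0.02 m).
It also fails if it takes over 51 s, if anything falls off the work surface, if the arm or the gripper's body presses on something with over 40 N, if the wrist force passes 120 N, or if a joint passes its speed limit or range.

ROBOT

A 6-joint arm with a two-finger parallel gripper is mounted at the origin on the work surface. World frame = base frame: x ahead of the robot, y to its left, z up, the work surface at z = 0. Lengths are in mm, angles in rad, forces in N, time in s.
With the tool pointing down it reaches from about 250 to 725 mm from the base axis. Payload 4 kg.
Tool frame: the origin (TCP) lies at the very end of the fingers, on their centre line; the grasp point (between the pads) lies behind it (pinch_z is the z of the grasp point in the tool frame, in mm); z points along the fingers, y is the direction in which the jaws open and shut (so a half turn about z gives the same grasp; the last joint's range is limited). The gripper opens to 85 mm and grips with 20 to 120 N. Pads are 22 mm wide; open, the fingers measure 114 mm over their backs; the gripper's body (76 mm by 85 mm) begins 54 mm behind the grasp point. The pads swing forward as they close: fully open they stand 13 mm farther back than shut.
Start: joints at [-1.232, 0.241, 0.005, 1.335, 0, 1.571], TCP at [166.176, -471.577, 231.306] pointing down, gripper open.
Joint ranges: [-2.72, 2.72], [-1.05, 1.87], [-1.09, 1.28], [-1.99, 2.15], [-1.42, 1.44], [-3.14, 3.14]. Speed limits (rad/s): [2.79, 2.79, 3.14, 3.14, 3.14, 3.14].

INTERFACE

Orientations are given as a unit quaternion [w, x, y, z].
In Python, from workcell import * gives the robot as it stands.
- The arm moves only by the tool apply_moves, never from a script. Its argument "increments" is a list that holds one entry, the list of rows, each a list of 5 numbers: the finger opening in cm, from 0 to 8.54, then the shift along the tool's x, y, z in cm, then the turn about the tool's z in units of 5 degrees (1.0 is 5 degrees). A call has 1 to 5 rows; each row is the pose to reach, as a shift and turn from the pose commanded when the call began, along the tool's axes at that moment; what a row does not reach only later rows make up. A row lasts 1/12 s, in which the tool goes at most 41.7 mm and 7.16 degrees, less where a joint would pass 70% of its speed; a pose out of reach is approached as far as the arm can. A call with a gripper value outside its range is refused whole. The fingers move at their own pace and stop on an object; the grip force is fixed at half the most. Time passes only in rows, so rows that repeat a pose let the fingers close. It gives the time, the measured TCP pose, the force and the opening at its end, in the units of the state.
- state(): the state, without advancing time (a new reading comes with each control period).
- grab_frame(name): name is "scene" or "top" or "wrist"; returns the picture (384x512x3 uint8, red, green, blue); there is no depth.
- camera_model(name): a dict with "fx", "fy", "cx", "cy" (pixels), "T" (4x4, takes a point from camera to world coordinates); the wrist camera has in their place "T_tool_cam" (4x4, takes a point from camera to tool coordinates, whose origin is the TCP and whose axes are the flange's). Camera axes: x right, y up, looking along -z (the intrinsics and any distortion apply to the point x, -y, -z); pixel columns grow to the right and rows downward; lengths in mm; the calibration is good to about 2 mm. The wrist camera is an equidistant fisheye: a pixel r from the principal point sees the ray r / f radians off the axis. A picture is of the moment at which its call begins: read the wrist's pose just before it. camera_model takes no time and is no camera call.
- job_done(): hands the job in, once; it reports no verdict.
The state is a dict: "t": time; "q": joint angles; "joint_velocities": joint speeds; "tau": joint torques, N m; "tool_pos": TCP position; "ee_rot": TCP orientation; "wrist_force": force on the tool from outside, world axes, zero at the start; "moment": the same for the moment, N m; "grip_width": opening from 0.0 (shut) to 1.0 (fully open).
Only numpy, scipy, OpenCV 4.12 (cv2) and the standard library are available. Lean on these libraries where they do the work, as an engineer would, in place of code of your own. Each camera call takes 0.05 s, during which the arm holds its last target.

## Working session

There is one attempt and no reset: what is moved stays moved. The work goes in short steps, Python scripts to look and compute and a tool call to move; the robot and the scene stay as the last step left them, time stands still between calls to the robot, and variables do not carry over. Pictures are saved under pics/ and viewed, and the job is handed in when it is done.

Besides the shell and the picture viewer there is one more tool, called as name([rows], argument=value, ...), one row to a line, values as JSON. apply_moves: Moves the arm, as the interface text tells. Its arguments: {"type":"object","properties":{"increments":{"type":"array","items":{"type":"array","items":{"type":"array","items":{"type":"number"}}}}},"required":["increments"]}

```bash
mkdir -p pics
python3 - <<'E'
from workcell import *
import cv2
s=state();print({k:s[k] for k in('t','tool_pos','ee_rot','grip_width','wrist_force')})
for n in("scene","top","wrist"):
    c=camera_model(n);print(n,c)
    cv2.imwrite(f"pics/{n}0.png",cv2.cvtColor(grab_frame(n),cv2.COLOR_RGB2BGR))
E
```

```text
{'t': 0.0, 'tool_pos': array([ 165.98127524, -470.97727099,  230.40656701]), 'ee_rot': array([-1.02934797e-03,  9.85685865e-01,  1.68589113e-01, -1.62967425e-04]), 'grip_width': 1.000355830907959, 'wrist_force': array([0.74348799, 0.1803653 , 0.13134694])}
scene {'fx': 397.5857656353406, 'fy': 397.5857656353406, 'cx': 252.02652201550978, 'cy': 192.25011217514844, 'T': array([[ 1.74733447e-01, -6.45083056e-01,  7.43865629e-01,
         1.45244619e+03],
       [ 9.84527196e-01,  1.04334909e-01, -1.40785036e-01,
        -1.64167639e+02],
       [ 1.32068884e-02,  7.56955797e-01,  6.53332611e-01,
         8.78630020e+02],
       [ 0.00000000e+00,  0.00000000e+00,  0.00000000e+00,
         1.00000000e+00]])}
top {'fx': 413.6950235690625, 'fy': 413.6950235690625, 'cx': 259.74307186690413, 'cy': 195.8844264271892, 'T': array([[-1.25489567e-02,  9.95925849e-01, -8.92985228e-02,
         4.19858812e+02],
       [-9.99693407e-01, -1.05895735e-02,  2.23819982e-02,
         3.57576666e+00],
       [ 2.13451773e-02,  8.95520152e-02,  9.95753393e-01,
         1.12547580e+03],
       [ 0.00000000e+00,  0.00000000e+00,  0.00000000e+00,
         1.00000000e+00]])}
wrist {'fx': 297.3186396354542, 'fy': 297.3186396354542, 'cx': 255.74397097820864, 'cy': 189.25303951509477, 'T_tool_cam': array([[ 2.06881340e-04,  9.46519985e-01,  3.22645123e-01,
         8.29602792e+01],
       [ 9.99999943e-01, -2.82365850e-04,  1.87151728e-04,
         3.52634284e-01],
       [ 2.68246815e-04,  3.22645066e-01, -9.46519989e-01,
        -1.43082413e+02],
       [ 0.00000000e+00,  0.00000000e+00,  0.00000000e+00,
         1.00000000e+00]])}
```

View pics/scene0.png

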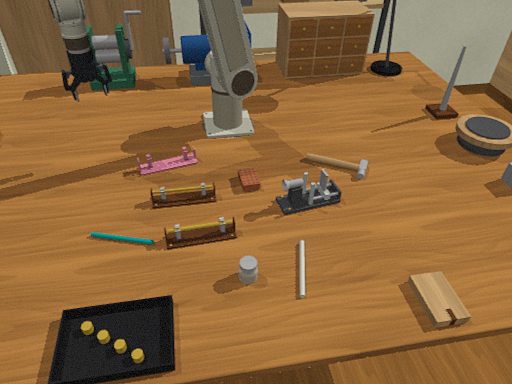

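View pics/top0.png

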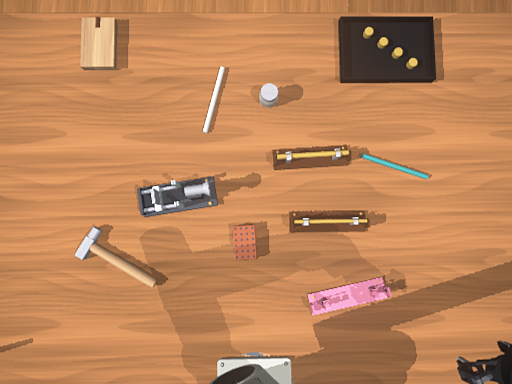

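View pics/wrist0.png

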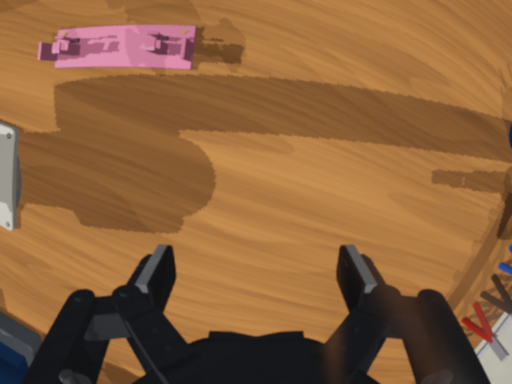

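```bash
ls
python3 - <<'E'
import workcell;print([x for x in dir(workcell) if x[0]!='_']);
E
```

```text
pics
['PlanningError', 'camera_model', 'grab_frame', 'job_done', 'pinch_z', 'state']
```

The far rack (top px ~312,156) looks to hold the thicker bar. The jig is at top px ~(178,195), with its mouth to the right, which is world -y. I'll enlarge to check.

```bash
cat > h.py <<'E'
import numpy as np, cv2
from workcell import *
def ray(name,u,v):
    c=camera_model(name);T=c['T']
    d=np.array([(u-c['cx'])/c['fx'],-(v-c['cy'])/c['fy'],-1.]);d=T[:3,:3]@d
    return T[:3,3],d/np.linalg.norm(d)
def onz(name,u,v,z):
    o,d=ray(name,u,v);return o+d*(z-o[2])/d[2]
def proj(name,p):
    c=camera_model(name);T=c['T'];q=T[:3,:3].T@(np.asarray(p,float)-T[:3,3])
    return np.array([c['cx']+c['fx']*q[0]/-q[2],c['cy']-c['fy']*q[1]/-q[2]])
E
python3 - <<'E'
import cv2
t=cv2.imread('pics/top0.png');s=cv2.imread('pics/scene0.png')
cv2.imwrite('pics/top_z.png',cv2.resize(t[135:240,265:375],None,fx=5,fy=5,interpolation=cv2.INTER_CUBIC))
cv2.imwrite('pics/jig_z.png',cv2.resize(t[165:225,130:230],None,fx=7,fy=7,interpolation=cv2.INTER_CUBIC))
cv2.imwrite('pics/scene_z.png',cv2.resize(s[150:260,130:350],None,fx=3.6,fy=3.6,interpolation=cv2.INTER_CUBIC))
E
```

```text
(no output)
```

View pics/top_z.png

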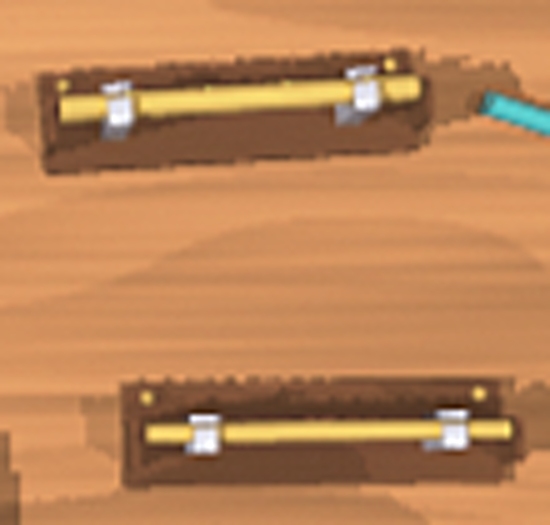

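View pics/jig_z.png

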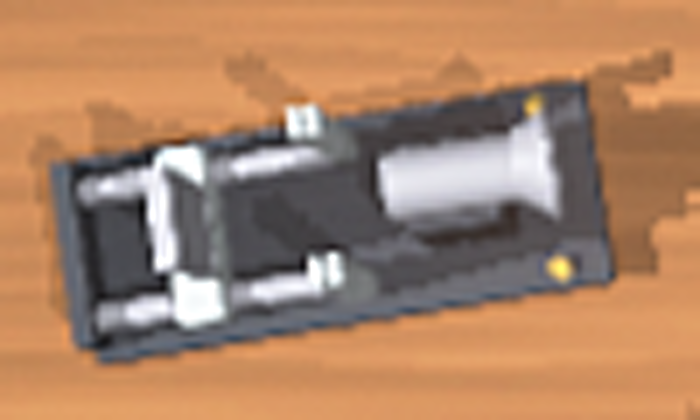

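View pics/scene_z.png

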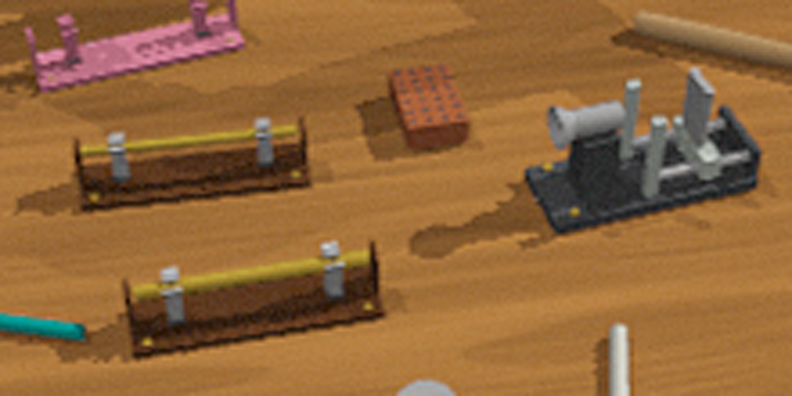

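The far rack does hold the thicker bar. Next I'll measure the bar axis, the rack and the jig from the two fixed views.

Run:
```python
from h import *
t=cv2.imread('pics/top0.png');s=cv2.imread('pics/scene0.png')
def brass(img,roi):
    x0,y0,x1,y1=roi
    h=cv2.cvtColor(img,cv2.COLOR_BGR2HSV)[y0:y1,x0:x1]
    m=cv2.inRange(h,(20,110,90),(34,255,255))
    n,l,st,c=cv2.connectedComponentsWithStats(m)
    ys,xs=np.where(m>0); 
    for i in range(1,n):
        if st[i,4]>8: print('  comp',st[i,:2]+[x0,y0],st[i,2:])
    big=np.isin(l,[i for i in range(1,n) if st[i,4]>25]);ys,xs=np.where(big)
    P=np.c_[xs+x0,ys+y0].astype(np.float32)
    vx,vy,cx,cy=cv2.fitLine(P,cv2.DIST_L2,0,.01,.01).ravel()
    k=(P-[cx,cy])@[vx,vy];k0,k1=k.min()-.5,k.max()+.5
    return [(cx+vx*k0,cy+vy*k0),(cx+vx*k1,cy+vy*k1)]
for lab,z,rt,rs in(('thick',46,(268,140,355,172),(160,215,240,246)),('thin',46,(285,208,372,235),(148,183,220,207))):
    for n,img,r in(('top',t,rt),('scene',s,rs)):
        e=brass(img,r);p=[onz(n,*q,z) for q in e];
        print(lab,n,np.round(e,1).tolist(),np.round(p,1).tolist(),'mid',np.round((p[0]+p[1])/2,1),'len',np.linalg.norm(p[0]-p[1]))
# screws & plate corners thick rack, zoom pixel /5 + (265,135)
for n,q in {'plateUL':(42,75),'plateUR':(405,52),'plateLL':(48,172),'plateLR':(425,148),'s1':(63,86),'s2':(390,65)}.items():
    print(n,onz('top',q[0]/5+265,q[1]/5+135,8).round(1))
for n,q in {'baseLL':(100,360),'baseUL':(55,165),'baseUR':(585,85),'baseLR':(612,278)}.items():
    print(n,onz('top',q[0]/7+130,q[1]/7+165,8).round(1))
for n,q in {'tubeend':(397,187),'mouth':(550,160)}.items():
    print(n,onz('top',q[0]/7+130,q[1]/7+165,95).round(1))
print('postU',onz('top',302/7+130,120/7+165,110),'postL',onz('top',325/7+130,270/7+165,110))
```

```text
comp [291 151] [ 45   7 184]
  comp [339 150] [10  5 35]
  comp [277 154] [ 9  5 41]
thick top [[276.3999938964844, 156.39999389648438], [348.5, 151.5]] [[621.1, -66.1, 46.0], [632.5, -258.3, 46.0]] mid [ 626.8 -162.2   46. ] len 192.5443714269213
  comp [167 219] [ 66  15 268]
thick scene [[166.5, 231.0], [232.60000610351562, 220.8000030517578]] [[632.7, -256.8, 46.0], [622.3, -63.9, 46.0]] mid [ 627.5 -160.4   46. ] len 193.1168579619107
  comp [309 219] [ 44   4 120]
  comp [359 219] [ 9  4 27]
  comp [295 220] [ 9  3 26]
thin top [[294.5, 221.1999969482422], [367.5, 220.0]] [[449.3, -110.6, 46.0], [450.1, -302.4, 46.0]] mid [ 449.7 -206.5   46. ] len 191.7891906622206
  comp [164 186] [ 37   6 105]
  comp [205 185] [ 8  3 21]
  comp [152 190] [ 8  3 21]
thin scene [[163.5, 190.39999389648438], [200.60000610351562, 186.6999969482422]] [[450.2, -263.5, 46.0], [450.7, -145.0, 46.0]] mid [ 450.5 -204.2   46. ] len 118.45862203729101
plateUL [646.  -60.6   8. ]
plateUR [ 657.2 -261.     8. ]
plateLL [592.2 -63.    8. ]
plateLR [ 603.6 -270.4    8. ]
s1 [639.8 -72.    8. ]
s2 [ 650.  -252.5    8. ]
baseLL [468.  289.2   8. ]
baseUL [543.4 307.4   8. ]
baseUR [572.5 103.3   8. ]
baseLR [497.3  93.1   8. ]
tubeend [524.7 162.5  95. ]
mouth [533.8 108.1  95. ]
postU [547.15059778 193.52100814 110.        ] postL [494.18609404 185.18064707 110.        ]
```

```bash
cat >> h.py <<'E'
from scipy.spatial.transform import Rotation as Ro
def rot(s): 
    q=s['ee_rot'];return Ro.from_quat([q[1],q[2],q[3],q[0]]).as_matrix()
def plan(p,yaw_deg):
    s=state();R=rot(s);d=R.T@(np.asarray(p,float)-s['tool_pos'])/10
    y=np.degrees(np.arctan2(R[1,0],R[0,0]));dy=(yaw_deg-y+180)%360-180
    print('t',round(s['t'],2),'at',s['tool_pos'].round(1),'yaw',round(y,2),'zdir',R[:,2].round(3),'grip',round(s['grip_width'],3),'F',s['wrist_force'].round(1))
    print('rows: d cm',d.round(3),'turn',round(-dy/5,3))
E
python3 -c "
from h import *
print(pinch_z); plan((627,-161,210),93.3)"
```

```text
-18.700000000000003
t 0.15 at [ 166.  -471.1  230.6] yaw 19.41 zdir [-0.001  0.001 -1.   ] grip 0.997 F [1.2 0.4 0.1]
rows: d cm [ 53.785 -13.927   2.084] turn -14.778
```

apply_moves([
  [[8.5,53.8,-13.9,2.1,-14.8],[8.5,53.8,-13.9,2.1,-14.8],[8.5,53.8,-13.9,2.1,-14.8],[8.5,53.8,-13.9,2.1,-14.8],[8.5,53.8,-13.9,2.1,-14.8]],
])

```text
t: 0.57
tool_pos: [340.0, -354.1, 223.1]
ee_rot: [-0.0, 0.885, 0.466, -0.0]
wrist_force: [0.5, -0.4, 0.3]
grip_width: 0.994
```

```bash
python3 -c "
from h import *
plan((627,-161,210),93.3)"
```

```text
t 0.57 at [ 340.  -354.1  223.1] yaw 55.53 zdir [-0.  0. -1.] grip 0.994 F [ 0.5 -0.4  0.3]
rows: d cm [32.168 12.73   1.311] turn -7.555
```

apply_moves([
  [[8.5,32.2,12.7,1.3,-7.55],[8.5,32.2,12.7,1.3,-7.55],[8.5,32.2,12.7,1.3,-7.55],[8.5,32.2,12.7,1.3,-7.55],[8.5,32.2,12.7,1.3,-7.55]],
])

```text
t: 0.98
tool_pos: [513.5, -238.4, 215.2]
ee_rot: [-0.0, 0.698, 0.716, -0.0]
wrist_force: [0.6, 0.3, 0.3]
grip_width: 0.992
```

```bash
python3 -c "
from h import *
plan((627,-161,210),93.3)"
```

```text
t 0.98 at [ 513.5 -238.4  215.2] yaw 91.4 zdir [-0.001  0.    -1.   ] grip 0.992 F [0.6 0.3 0.3]
rows: d cm [ 7.457 11.537  0.516] turn -0.381
```

apply_moves([
  [[8.5,7.5,11.5,0.5,-0.4],[8.5,7.5,11.5,0.5,-0.4],[8.5,7.5,11.5,0.5,-0.4],[8.5,7.5,11.5,0.5,-0.4],[8.5,7.5,11.5,0.5,-0.4]],
])

```text
t: 1.4
tool_pos: [628.1, -159.7, 208.5]
ee_rot: [-0.001, 0.686, 0.727, -0.0]
wrist_force: [-1.4, -1.7, -0.0]
grip_width: 0.991
```

```bash
python3 -c "
from h import *
s=state();np.savez('w1.npz',p=s['tool_pos'],R=rot(s))
cv2.imwrite('pics/w1.png',cv2.cvtColor(grab_frame('wrist'),cv2.COLOR_RGB2BGR))
im=cv2.imread('pics/w1.png');cv2.imwrite('pics/w1b.png',cv2.resize(im,None,fx=1.5,fy=1.5,interpolation=cv2.INTER_CUBIC))
plan((627,-161,210),93.3)"
```

```text
t 1.45 at [ 626.5 -161.3  209. ] yaw 93.2 zdir [-0.002  0.    -1.   ] grip 1.0 F [-0.8 -0.8 -0.5]
rows: d cm [ 0.029  0.056 -0.1  ] turn -0.019
```

View pics/w1b.png

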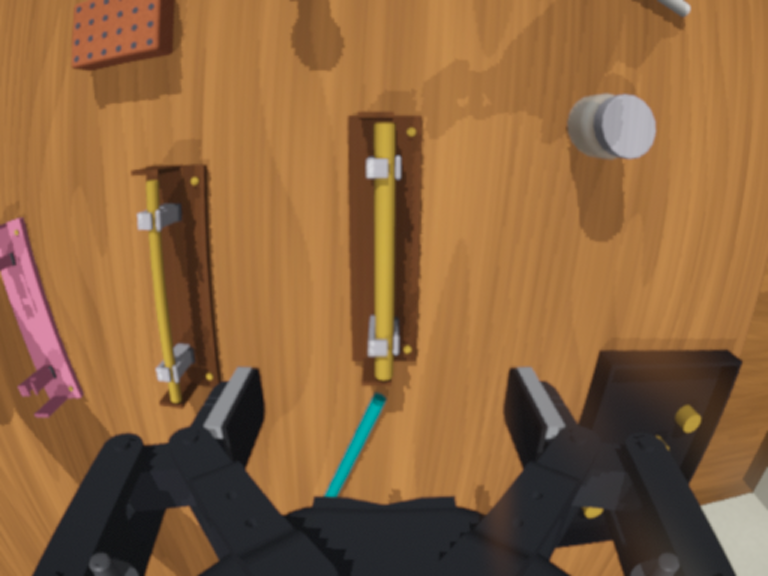

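```bash
python3 -c "
import cv2
im=cv2.imread('pics/w1.png');cv2.imwrite('pics/w1c.png',cv2.resize(im[70:260,225:290],None,fx=3.1,fy=3.1,interpolation=cv2.INTER_CUBIC))
cv2.imwrite('pics/w1d.png',cv2.resize(im[95:125,235:275],None,fx=15,fy=15,interpolation=cv2.INTER_CUBIC))"
```

```text
(no output)
```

View pics/w1d.png

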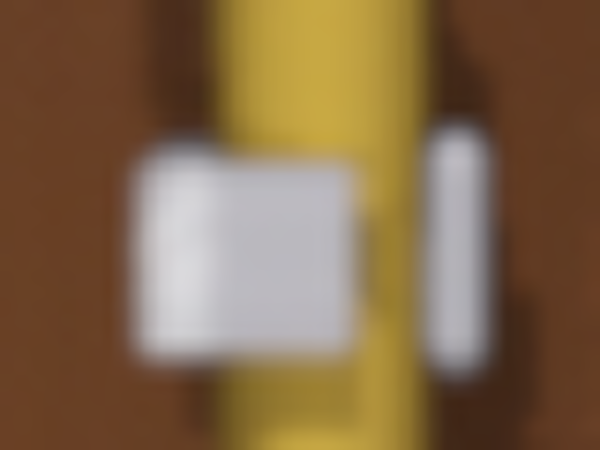

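```bash
cat >> h.py <<'E'
def wray(u,v,p,R):
    c=camera_model('wrist');a=np.array([u-c['cx'],v-c['cy']]);r=np.hypot(*a);th=r/c['fx']
    d=np.array([np.sin(th)*a[0]/r,-np.sin(th)*a[1]/r,-np.cos(th)])
    T=c['T_tool_cam'];return p+R@T[:3,3],R@T[:3,:3]@d
def wonz(u,v,z,p,R):
    o,d=wray(u,v,p,R);return o+d*(z-o[2])/d[2]
E
python3 - <<'E'
from h import *
w=np.load('w1.npz');p,R=w['p'],w['R']
im=cv2.imread('pics/w1.png');h=cv2.cvtColor(im,cv2.COLOR_BGR2HSV)
m=cv2.inRange(h,(20,110,90),(34,255,255))
# bar edges per row
for v in (85,95,120,135,150,165,180,195,205,240,250):
    xs=np.where(m[v,235:275])[0]+235
    if len(xs)==0: continue
    a=wonz(xs.min()-.5,v,46,p,R);b=wonz(xs.max()+.5,v,46,p,R);print(v,xs.min(),xs.max(),a.round(1),b.round(1),(a/2+b/2).round(1))
ys=np.where(m[60:300,250:262].any(1))[0]+60;print(ys.min(),ys.max())
for v in (ys.min()-.5,ys.max()+.5): print(wonz(256,v,46,p,R).round(1))
E
```

```text
85 249 274 [615.3 -70.5  46. ] [641.4 -68.8  46. ] [628.3 -69.6  46. ]
95 249 262 [615.8 -80.7  46. ] [630.  -79.9  46. ] [622.9 -80.3  46. ]
120 250 262 [ 618.3 -106.4   46. ] [ 631.5 -105.7   46. ] [ 624.9 -106.    46. ]
135 250 262 [ 619.1 -122.1   46. ] [ 632.5 -121.3   46. ] [ 625.8 -121.7   46. ]
150 250 262 [ 620.  -137.9   46. ] [ 633.5 -137.1   46. ] [ 626.7 -137.5   46. ]
165 250 262 [ 620.8 -154.1   46. ] [ 634.6 -153.3   46. ] [ 627.7 -153.7   46. ]
180 250 262 [ 621.7 -170.7   46. ] [ 635.6 -169.8   46. ] [ 628.7 -170.3   46. ]
195 250 262 [ 622.6 -187.8   46. ] [ 636.7 -186.9   46. ] [ 629.7 -187.4   46. ]
205 250 262 [ 623.2 -199.5   46. ] [ 637.5 -198.7   46. ] [ 630.3 -199.1   46. ]
240 250 261 [ 625.4 -243.4   46. ] [ 639.3 -242.6   46. ] [ 632.3 -243.    46. ]
250 250 260 [ 626. -257.   46.] [ 639.  -256.2   46. ] [ 632.5 -256.6   46. ]
82 253
[622.6 -66.4  46. ]
[ 634.  -261.4   46. ]
```

The wrist view settles the direction. The hook lip comes from the world -X side and the jaw bead is on +X, so rack +x is world +X. The bar's mid is about (628,-162.5), yaw about 93.3°. I'll grasp 25 mm behind the middle, biased about 1.5 mm toward the springs.

```bash
python3 -c "
from h import *
plan((631,-187,60),93.3);plan((631,-187,28),93.3)"
```

```text
t 1.45 at [ 626.5 -161.3  209. ] yaw 93.2 zdir [-0.002  0.    -1.   ] grip 1.0 F [-0.8 -0.8 -0.5]
rows: d cm [-2.596  0.343 14.898] turn -0.019
t 1.45 at [ 626.5 -161.3  209. ] yaw 93.2 zdir [-0.002  0.    -1.   ] grip 1.0 F [-0.8 -0.8 -0.5]
rows: d cm [-2.598  0.35  18.098] turn -0.019
```

apply_moves([
  [[5.0,-2.6,0.35,4,0],[5.0,-2.6,0.35,8,0],[5.0,-2.6,0.35,11,0],[5.0,-2.6,0.35,13,0],[5.0,-2.6,0.35,13,0]],
])

```text
t: 1.87
tool_pos: [624.9, -189.0, 74.4]
ee_rot: [-0.005, 0.689, 0.725, -0.003]
wrist_force: [-2.1, 0.2, -0.5]
grip_width: 0.584
```

```bash
python3 -c "
from h import *
plan((631,-187,28),93.3)
s=state();np.savez('w2.npz',p=s['tool_pos'],R=rot(s))
cv2.imwrite('pics/w2.png',cv2.cvtColor(grab_frame('wrist'),cv2.COLOR_RGB2BGR))
"
```

```text
t 1.87 at [ 624.9 -189.    74.4] yaw 92.89 zdir [-0.012  0.003 -1.   ] grip 0.584 F [-2.1  0.2 -0.5]
rows: d cm [0.152 0.678 4.633] turn -0.083
```

View pics/w2.png

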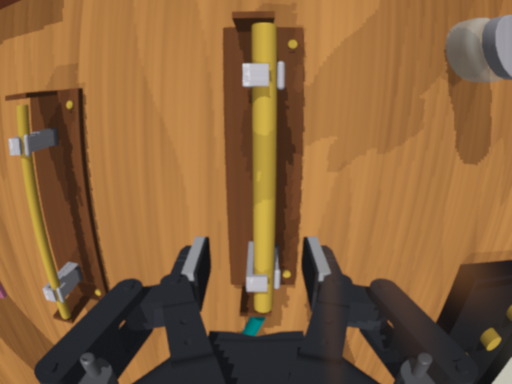

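apply_moves([
  [[5.0,0,0,0,0],[5.0,0,0,0,0]],
])

```text
t: 2.08
tool_pos: [632.0, -189.8, 83.6]
ee_rot: [0.002, 0.688, 0.725, 0.001]
wrist_force: [1.0, 0.6, -0.1]
grip_width: 0.591
```

```bash
python3 -c "
from h import *
plan((631,-187,28),93.3)"
```

```text
t 2.08 at [ 632.  -189.8   83.6] yaw 92.98 zdir [ 0.004 -0.001 -1.   ] grip 0.591 F [ 1.   0.6 -0.1]
rows: d cm [ 0.294 -0.106  5.556] turn -0.064
```

apply_moves([
  [[5.0,0.2,0,1.5,0],[5.0,0.2,0,3,0],[5.0,0.2,0,4,0],[5.0,0.2,0,4.7,0],[5.0,0.2,0,5.2,0]],
])

```text
t: 2.5
tool_pos: [631.0, -186.9, 29.1]
ee_rot: [0.001, 0.688, 0.726, 0.0]
wrist_force: [0.6, -0.7, 0.4]
grip_width: 0.583
```

apply_moves([
  [[5.0,0,0,0,0],[5.0,0,0,0,0],[5.0,0,0,0,0]],
])

```text
t: 2.75
tool_pos: [631.2, -186.9, 29.5]
ee_rot: [0.001, 0.688, 0.726, 0.0]
wrist_force: [-0.6, -0.4, 0.2]
grip_width: 0.586
```

```bash
python3 -c "
from h import *
plan((631,-187,28),93.3)
s=state();np.savez('w3.npz',p=s['tool_pos'],R=rot(s))
cv2.imwrite('pics/w3.png',cv2.cvtColor(grab_frame('wrist'),cv2.COLOR_RGB2BGR))
"
```

```text
t 2.75 at [ 631.2 -186.9   29.5] yaw 93.03 zdir [ 0.001 -0.    -1.   ] grip 0.586 F [-0.6 -0.4  0.2]
rows: d cm [-0.01  -0.023  0.15 ] turn -0.054
```

View pics/w3.png

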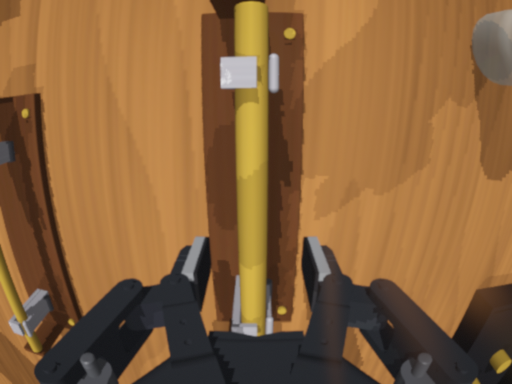

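The bar lies between the pads, about 1 mm toward -X of centre, as intended. Closing now.

apply_moves([
  [[3.5,0,0,0.15,-0.05],[2.5,0,0,0.15,-0.05],[2.0,0,0,0.15,-0.05],[1.7,0,0,0.15,-0.05],[1.5,0,0,0.15,-0.05]],
])

```text
t: 3.22
tool_pos: [630.5, -186.7, 27.2]
ee_rot: [-0.0, 0.687, 0.727, -0.0]
wrist_force: [-0.6, 0.2, -0.8]
grip_width: 0.176
```

apply_moves([
  [[1.4,0,0,0,0],[1.2,0,0,0,0],[0.8,0,0,0,0],[0.8,0,0,0,0]],
])

```text
t: 3.55
tool_pos: [630.5, -186.7, 27.2]
ee_rot: [-0.0, 0.687, 0.727, -0.0]
wrist_force: [-1.5, 0.5, 2.2]
grip_width: 0.142
```

```bash
python3 -c "
from h import *
plan((631,-187,28),93.3);print(state()['moment'])"
```

```text
t 3.55 at [ 630.5 -186.7   27.2] yaw 93.28 zdir [-0. -0. -1.] grip 0.142 F [-1.5  0.5  2.2]
rows: d cm [-0.031  0.053 -0.075] turn -0.005
[ 0.01710459  0.22445227 -0.00094038]
```

apply_moves([
  [[0.6,0,0,0,0],[0.6,0,0,0,0],[0.6,0,0,0,0]],
])

```text
t: 3.8
tool_pos: [630.5, -186.7, 27.3]
ee_rot: [-0.0, 0.687, 0.727, -0.0]
wrist_force: [-1.0, -0.9, 2.4]
grip_width: 0.137
```

```bash
python3 -c "
from h import *
plan((631,-187,28),93.3);print(state()['moment'])
cv2.imwrite('pics/w4.png',cv2.cvtColor(grab_frame('wrist'),cv2.COLOR_RGB2BGR))
"
```

```text
t 3.8 at [ 630.5 -186.7   27.3] yaw 93.28 zdir [-0. -0. -1.] grip 0.137 F [-1.  -0.9  2.4]
rows: d cm [-0.032  0.049 -0.075] turn -0.004
[ 0.02934748  0.34824724 -0.02240718]
```

View pics/w4.png

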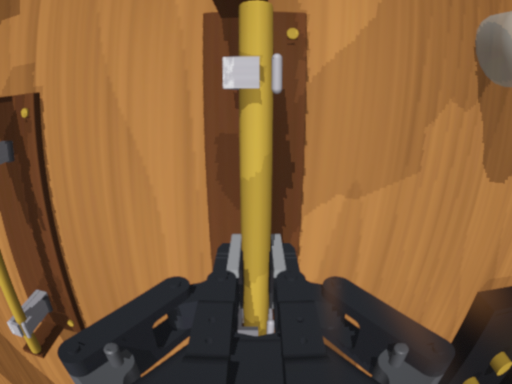

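apply_moves([
  [[0.6,0,0.2,0,0],[0.6,0,0.4,0,0],[0.6,0,0.6,0,0],[0.6,0,0.8,0,0],[0.6,0,1.0,0,0]],
])

```text
t: 4.27
tool_pos: [637.6, -186.3, 26.3]
ee_rot: [-0.002, 0.687, 0.727, -0.002]
wrist_force: [-7.7, -0.3, 3.3]
grip_width: 0.144
```

apply_moves([
  [[0.6,0,0.2,0,0],[0.6,0,0.4,0,0],[0.6,0,0.6,0,0],[0.6,0,0.8,0,0],[0.6,0,0.8,0,0]],
])

```text
t: 4.68
tool_pos: [643.5, -186.0, 24.4]
ee_rot: [-0.004, 0.687, 0.727, -0.004]
wrist_force: [-9.8, -1.7, -0.7]
grip_width: 0.139
```

```bash
python3 -c "
from h import *
plan((648.5,-186,28),93.3);print(state()['moment'])
cv2.imwrite('pics/w5.png',cv2.cvtColor(grab_frame('wrist'),cv2.COLOR_RGB2BGR))
"
```

```text
t 4.68 at [ 643.5 -186.    24.4] yaw 93.24 zdir [-0.011  0.    -1.   ] grip 0.139 F [-9.8 -1.7 -0.7]
rows: d cm [-0.029  0.491 -0.362] turn -0.013
[-0.29492102  1.89736396  0.14257288]
```

View pics/w5.png

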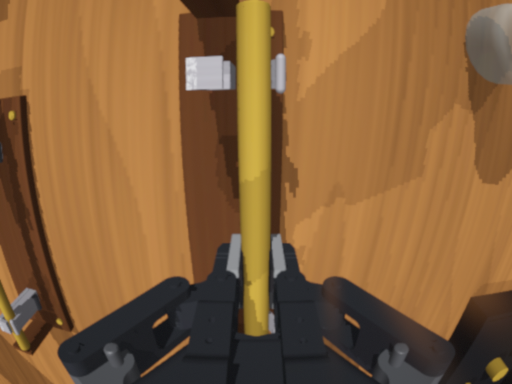

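apply_moves([
  [[0.6,0,0.2,0,0],[0.6,0,0.4,0,0],[0.6,0,0.5,0,0],[0.6,0,0.5,-0.2,0],[0.6,0,0.5,-0.3,0]],
])

```text
t: 5.15
tool_pos: [646.6, -185.5, 26.2]
ee_rot: [-0.006, 0.687, 0.727, -0.005]
wrist_force: [-11.0, -1.6, -2.8]
grip_width: 0.14
```

```bash
python3 -c "
from h import *
plan((648.5,-186,28),93.3);print(state()['moment'])
cv2.imwrite('pics/w6.png',cv2.cvtColor(grab_frame('wrist'),cv2.COLOR_RGB2BGR))
"
```

```text
t 5.15 at [ 646.6 -185.5   26.2] yaw 93.24 zdir [-0.015  0.001 -1.   ] grip 0.14 F [-11.   -1.6  -2.8]
rows: d cm [-0.063  0.182 -0.183] turn -0.012
[-0.30318893  2.19785067  0.30267292]
```

View pics/w6.png

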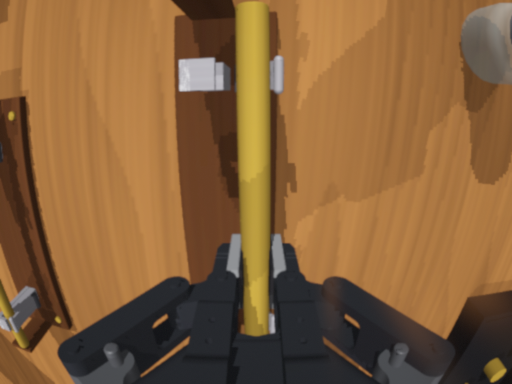

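Both lips are cleared, about 17 mm from the seat. Lifting gently.

apply_moves([
  [[0.6,0,0.1,-0.3,0],[0.6,0,0.1,-0.6,0],[0.6,0,0.1,-0.9,0],[0.6,0,0.1,-1.2,0],[0.6,0,0.1,-1.5,0]],
])

```text
t: 5.62
tool_pos: [653.3, -185.2, 43.5]
ee_rot: [-0.001, 0.687, 0.727, -0.001]
wrist_force: [1.0, -0.1, -3.7]
grip_width: 0.139
```

apply_moves([
  [[0.6,0,0,-0.6,0],[0.6,0,0,-1.2,0],[0.6,0,0,-2,0],[0.6,0,0,-3,0],[0.6,0,0,-4,0]],
])

```text
t: 6.03
tool_pos: [654.9, -185.3, 86.4]
ee_rot: [0.0, 0.687, 0.727, 0.0]
wrist_force: [0.5, 0.1, -1.9]
grip_width: 0.136
```

apply_moves([
  [[0.6,0,0,-1.5,0],[0.6,0,0,-3,0],[0.6,0,0,-4,0],[0.6,0,0,-4,0],[0.6,0,0,-4,0]],
])

```text
t: 6.45
tool_pos: [655.3, -185.5, 126.5]
ee_rot: [0.001, 0.687, 0.727, 0.001]
wrist_force: [-0.1, -0.4, -2.5]
grip_width: 0.138
```

```bash
python3 -c "
from h import *
s=state();np.savez('w7.npz',p=s['tool_pos'],R=rot(s))
plan((648.5,-186,28),93.3);print(state()['moment'])
for n in('wrist','top','scene'): cv2.imwrite(f'pics/{n}7.png',cv2.cvtColor(grab_frame(n),cv2.COLOR_RGB2BGR))
im=cv2.imread('pics/scene7.png');cv2.imwrite('pics/scene7z.png',cv2.resize(im[120:260,130:350],None,fx=3.6,fy=3.6,interpolation=cv2.INTER_CUBIC))
"
```

```text
t 6.45 at [ 655.3 -185.5  126.5] yaw 93.28 zdir [ 0.003 -0.001 -1.   ] grip 0.138 F [-0.1 -0.4 -2.5]
rows: d cm [-3.000e-03 -7.050e-01  9.843e+00] turn -0.003
[-0.03492534  0.05642945  0.04206062]
```

View pics/wrist7.png

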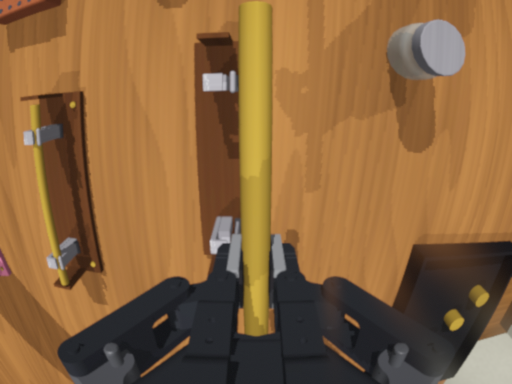

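View pics/scene7z.png

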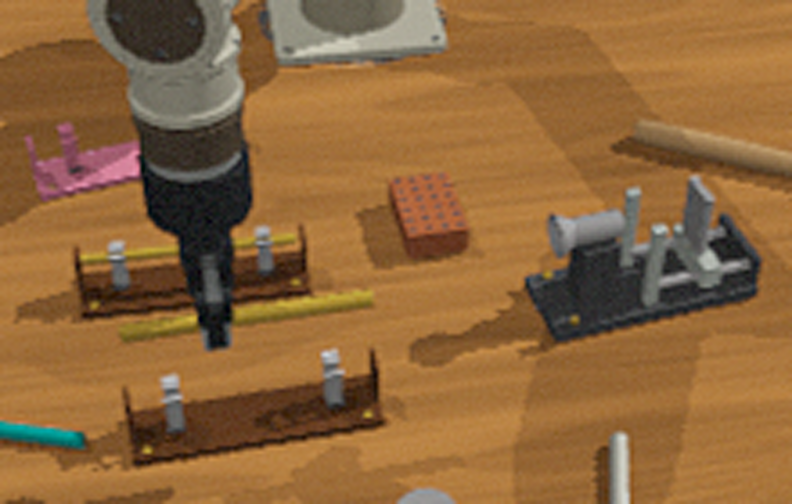

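The bar is out and level. Now I'll measure the jig axis and mouth properly, using the top and scene pictures taken at the start.

Run:
```python
import cv2
t=cv2.imread('pics/top0.png');s=cv2.imread('pics/scene0.png')
cv2.imwrite('pics/jt.png',cv2.resize(t[175:205,180:220],None,fx=19,fy=19,interpolation=cv2.INTER_NEAREST))
cv2.imwrite('pics/js.png',cv2.resize(s[165:215,272:347],None,fx=10,fy=10,interpolation=cv2.INTER_NEAREST))
```

```text
(no output)
```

View pics/jt.png

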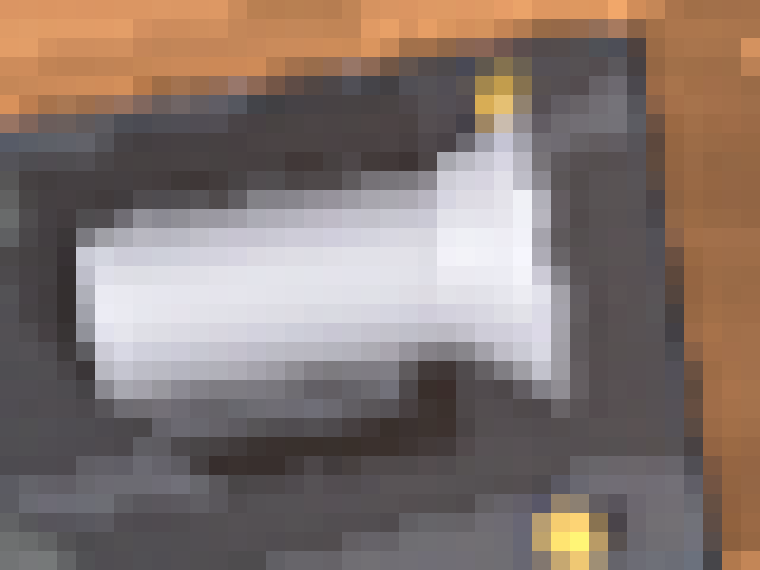

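View pics/js.png

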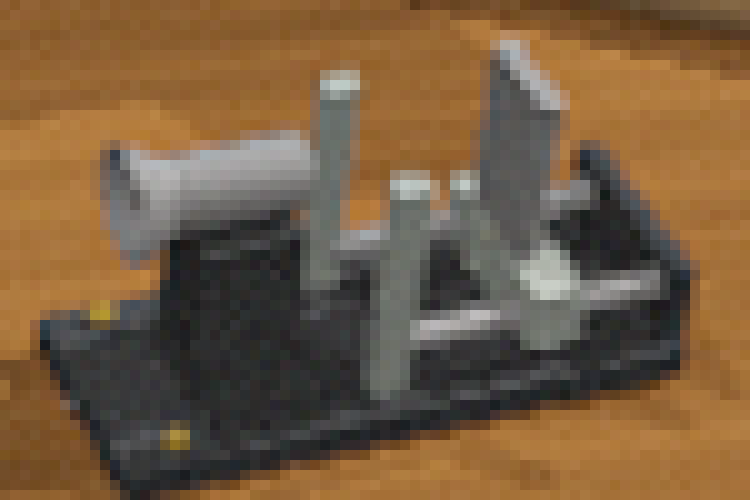

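Run:
```python
from h import *
for off in (0,.5):
  m=onz('top',208.6-off,189.1-off,90);e=onz('top',185-off,191.4-off,90)
  d=e-m;print('top mouth',m.round(1),'end',e.round(1),'len',np.linalg.norm(d).round(1),'yaw',np.degrees(np.arctan2(d[1],d[0])).round(2))
  print('scene mouth',onz('scene',284.2-off,185.4-off,90).round(1))
m=(onz('top',208.6,189.1,90))
t=cv2.imread('pics/top0.png');roi=t[170:222,132:225]
h=cv2.cvtColor(roi,cv2.COLOR_BGR2HSV)
mk=cv2.inRange(h,(0,0,0),(180,95,255))|cv2.inRange(h,(90,0,0),(150,255,255))
mk=cv2.morphologyEx(mk,cv2.MORPH_CLOSE,np.ones((5,5)))
cs,_=cv2.findContours(mk,cv2.RETR_EXTERNAL,cv2.CHAIN_APPROX_NONE);c=max(cs,key=cv2.contourArea)
b=cv2.boxPoints(cv2.minAreaRect(c))+[132,170];print(b.round(1))
P=np.array([onz('top',*q,8) for q in b]);print(P.round(1))
for i in range(4):
    d=P[(i+1)%4]-P[i];print(np.linalg.norm(d).round(1),np.degrees(np.arctan2(d[1],d[0])).round(2))
print(P.mean(0))
# stop plate top px
```

```text
top mouth [531.2 108.5  90. ] end [526.  167.5  90. ] len 59.2 yaw 95.03
scene mouth [538.4 110.   90. ]
top mouth [532.5 109.8  90. ] end [527.3 168.8  90. ] len 59.2 yaw 95.03
scene mouth [535.8 109.1  90. ]
[[135.6 185.7]
 [212.6 173.3]
 [217.7 204.9]
 [140.7 217.3]]
[[551.2 313.6   8. ]
 [583.1 105.9   8. ]
 [496.8  92.4   8. ]
 [465.7 298.8   8. ]]
210.1 -81.27
87.4 -171.08
208.8 98.57
86.8 9.82
[524.19272073 202.67452773   8.        ]
```

```bash
python3 -c "
from h import *
plan((460,95,185),98.3)"
```

```text
t 6.6 at [ 653.8 -185.1  123.9] yaw 93.28 zdir [-0.002  0.001 -1.   ] grip 0.141 F [ 0.  -0.5 -2.3]
rows: d cm [ 29.078 -17.755  -6.054] turn -1.004
```

apply_moves([
  [[0.6,1,-0.5,-2,0],[0.6,3,-1.5,-4,-0.2],[0.6,5,-3,-6,-0.4],[0.6,7.5,-4.5,-6,-0.6],[0.6,10,-6,-6,-0.8]],
])

```text
t: 7.02
tool_pos: [588.8, -88.5, 185.8]
ee_rot: [0.001, 0.661, 0.751, 0.001]
wrist_force: [0.9, 0.9, -3.5]
grip_width: 0.143
```

apply_moves([
  [[0.6,2.5,-1.5,0,-0.1],[0.6,5,-3,0,-0.2],[0.6,7.5,-4.5,0,-0.2],[0.6,10,-6,0,-0.2],[0.6,12,-7.2,0,-0.2]],
])

```text
t: 7.43
tool_pos: [500.0, 22.4, 184.2]
ee_rot: [-0.001, 0.654, 0.757, -0.001]
wrist_force: [0.0, 0.7, -2.5]
grip_width: 0.141
```

apply_moves([
  [[0.6,2.0,-1.2,0,0],[0.6,4,-2.4,0,0],[0.6,6,-3.5,0,0],[0.6,7,-4.2,0,0],[0.6,7,-4.2,0,0]],
])

```text
t: 7.85
tool_pos: [448.5, 85.5, 184.6]
ee_rot: [-0.001, 0.653, 0.757, -0.001]
wrist_force: [0.3, -0.4, -4.1]
grip_width: 0.147
```

apply_moves([
  [[0.6,0,0,0,0],[0.6,0,0,0,0],[0.6,0,0,0,0]],
])

```text
t: 8.1
tool_pos: [451.4, 83.5, 185.0]
ee_rot: [0.0, 0.655, 0.756, 0.0]
wrist_force: [-0.6, 0.4, -3.6]
grip_width: 0.135
```

```bash
python3 -c "
from h import *
s=state();np.savez('w8.npz',p=s['tool_pos'],R=rot(s))
plan((460,95,185),98.3)
for n in('wrist','top','scene'): cv2.imwrite(f'pics/{n}8.png',cv2.cvtColor(grab_frame(n),cv2.COLOR_RGB2BGR))
im=cv2.imread('pics/wrist8.png');cv2.imwrite('pics/w8.png',cv2.resize(im,None,fx=1.5,fy=1.5,interpolation=cv2.INTER_CUBIC))
"
```

```text
t 8.1 at [451.4  83.5 185. ] yaw 98.21 zdir [ 0. -0. -1.] grip 0.135 F [-0.6  0.4 -3.6]
rows: d cm [1.014 1.016 0.003] turn -0.018
```

View pics/w8.png

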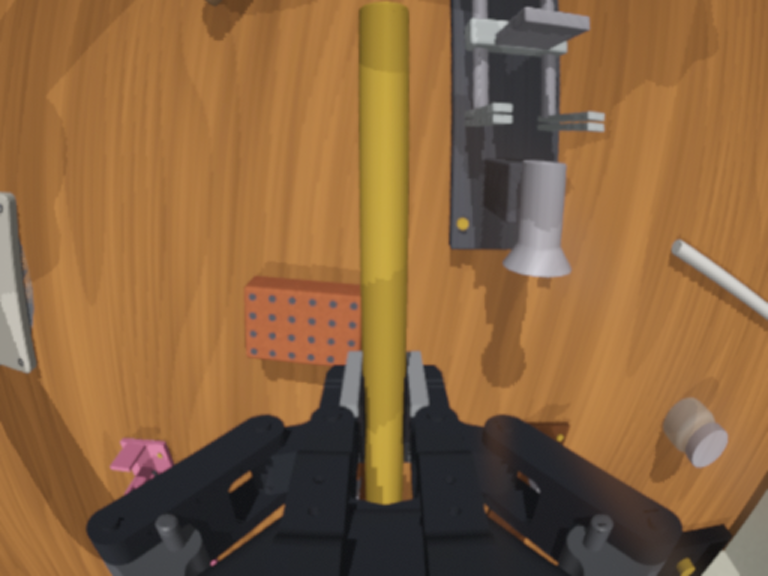

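Run:
```python
import cv2
im=cv2.imread('pics/wrist8.png')
cv2.imwrite('pics/w8z.png',cv2.resize(im[100:190,325:390],None,fx=6.5,fy=6.5,interpolation=cv2.INTER_NEAREST))
cv2.imwrite('pics/w8y.png',cv2.resize(im[0:90,225:415],None,fx=4.2,fy=4.2,interpolation=cv2.INTER_NEAREST))
```

```text
(no output)
```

View pics/w8z.png

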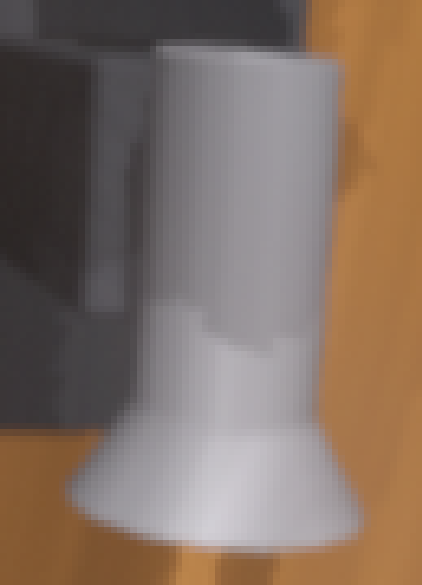

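View pics/w8y.png

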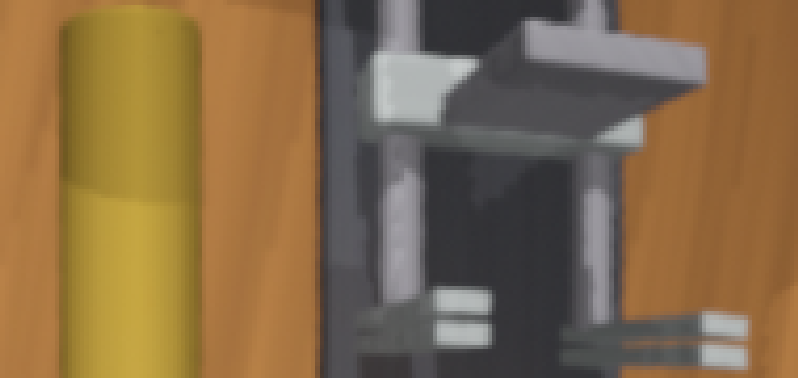

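```bash
cat > m8.py <<'E'
from h import *
w=np.load('w8.npz');p,R=w['p'],w['R']
def Z(q): return (q[0]/6.5+325-.5, q[1]/6.5+100-.5)
def Y(q): return (q[0]/4.2+225-.5, q[1]/4.2-.5)
def bis(a,b,z):
    o,d1=wray(*a,p,R);_,d2=wray(*b,p,R);d=d1+d2;return o+d*(z-o[2])/d[2]
a=bis(Z((150,100)),Z((338,100)),90);b=bis(Z((136,380)),Z((318,380)),90)
m=bis(Z((66,492)),Z((361,520)),90)
d=a-b;print('tube',a.round(1),b.round(1),'yaw',np.degrees(np.arctan2(d[1],d[0])).round(2))
print('mouth',m.round(1),'rim w',np.linalg.norm(wonz(*Z((66,492)),90,p,R)-wonz(*Z((361,520)),90,p,R)))
d=a-m;print('yaw mouth->',np.degrees(np.arctan2(d[1],d[0])).round(2))
for z in(110,120,130):
    l=wonz(*Y((461,317)),z,p,R);r=wonz(*Y((724,340)),z,p,R);mm=(l+r)/2;d=mm-m
    print(z,'posts',np.linalg.norm(l-r).round(1),mm.round(1),'yaw',np.degrees(np.arctan2(d[1],d[0])).round(2))
# bar in tool frame
im=cv2.imread('pics/wrist8.png');h=cv2.cvtColor(im,cv2.COLOR_BGR2HSV);mk=cv2.inRange(h,(20,110,70),(34,255,255))
zb=p[2]+18.7
for v in(8,20,60,100,140,180,220,300):
    xs=np.where(mk[v,232:282])[0]+232;a_=(xs.min()-.5,v);b_=(xs.max()+.5,v)
    q=bis(a_,b_,zb);o,d1=wray(*a_,p,R);_,d2=wray(*b_,p,R);half=np.arccos(d1@d2)/2
    print(v,xs.min(),xs.max(),'tool',(R.T@(q-p)).round(1))
# apparent width -> distance:  use perpendicular cross-section
E
python3 m8.py
```

```text
tube [528.9 162.2  90. ] [534.6 125.7  90. ] yaw 98.84
mouth [536.9 108.6  90. ] rim w 43.24620972661315
yaw mouth-> 98.4
110 posts 51.6 [520.  191.5 110. ] yaw 101.52
120 posts 49.2 [516.3 190.3 120. ] yaw 104.13
130 posts 46.8 [512.6 189.1 130. ] yaw 106.76
8 240 271 tool [118.6  -0.  -18.7]
20 240 271 tool [113.2  -0.  -18.7]
60 240 271 tool [ 95.9   0.  -18.7]
100 240 271 tool [ 79.1   0.  -18.7]
140 240 271 tool [ 62.2   0.  -18.7]
180 241 270 tool [ 44.5   0.  -18.7]
220 242 269 tool [ 25.3   0.  -18.7]
300 243 268 tool [-22.3  -0.  -18.7]
```

Run:
```python
from h import *
w=np.load('w8.npz');p,R=w['p'],w['R']
im=cv2.imread('pics/scene8.png')
n=p+R@[119.2,0,-18.7];t=p+R@[-70.8,0,-18.7]
a,b=proj('scene',n),proj('scene',t);print(a,b)
h=cv2.cvtColor(im,cv2.COLOR_BGR2HSV);mk=cv2.inRange(h,(20,110,60),(34,255,255))
x0=int(min(a[0],b[0]))-10
ys,xs=np.where(mk[130:230,x0:x0+110])
for c in sorted(set(xs)): 
    yy=ys[xs==c]+130; f=(c+x0-b[0])/(a[0]-b[0]);print(c+x0,yy.min(),yy.max(),'exp',round(b[1]+f*(a[1]-b[1]),1),end='; ')
cv2.imwrite('pics/s8z.png',cv2.resize(im[110:230,220:380],None,fx=5,fy=5,interpolation=cv2.INTER_CUBIC))
```

```text
[307.12731702 133.71587478] [249.64822503 143.69480999]
250 142 143 exp 143.6; 251 142 145 exp 143.5; 252 141 144 exp 143.3; 253 141 144 exp 143.1; 254 141 144 exp 142.9; 255 141 144 exp 142.8; 256 141 144 exp 142.6; 257 140 144 exp 142.4; 258 140 144 exp 142.2; 259 140 143 exp 142.1; 260 140 143 exp 141.9; 261 140 143 exp 141.7; 262 140 143 exp 141.6; 263 140 143 exp 141.4; 264 139 142 exp 141.2; 265 139 142 exp 141.0; 266 139 142 exp 140.9; 267 138 142 exp 140.7; 268 138 142 exp 140.5; 269 139 140 exp 140.3; 276 140 140 exp 139.1; 277 138 140 exp 138.9; 278 138 140 exp 138.8; 279 138 140 exp 138.6; 280 137 140 exp 138.4; 281 136 197 exp 138.3; 282 136 197 exp 138.1; 283 136 139 exp 137.9; 284 136 139 exp 137.7; 285 136 139 exp 137.6; 286 136 139 exp 137.4; 287 135 139 exp 137.2; 288 135 209 exp 137.0; 289 135 209 exp 136.9; 290 135 209 exp 136.7; 291 135 138 exp 136.5; 292 135 138 exp 136.3; 293 134 138 exp 136.2; 294 134 137 exp 136.0; 295 134 137 exp 135.8; 296 134 137 exp 135.6; 297 134 137 exp 135.5; 298 134 137 exp 135.3; 299 133 137 exp 135.1; 300 133 137 exp 135.0; 301 133 136 exp 134.8; 302 133 136 exp 134.6; 303 133 136 exp 134.4; 304 133 136 exp 134.3; 305 132 136 exp 134.1; 306 133 136 exp 133.9; 307 133 135 exp 133.7; 308 133 134 exp 133.6; 327 159 159 exp 130.3;
```

View pics/s8z.png

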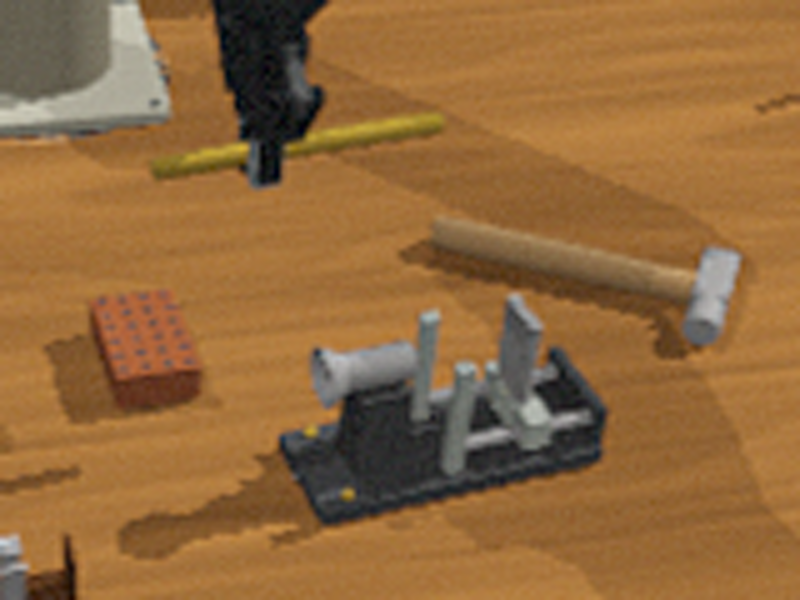

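Mouth is about (536.9,108.6,90), jig yaw about 98.5°, and the bar is level in the fingers with its nose 119 mm ahead of the TCP. Moving to the pre-insertion pose.

```bash
python3 -c "
from h import *
plan((559,-39,185),98.5)"
```

```text
t 8.25 at [451.1  83.6 185. ] yaw 98.21 zdir [-0. -0. -1.] grip 0.142 F [-0.6  0.3 -2.4]
rows: d cm [-1.3672e+01  8.9260e+00  2.0000e-03] turn -0.059
```

apply_moves([
  [[0.6,-1.5,1,0,-0.05],[0.6,-4,2.6,0,-0.05],[0.6,-6.5,4.3,0,-0.05],[0.6,-9,5.9,0,-0.05],[0.6,-11.5,7.5,0,-0.05]],
])

```text
t: 8.67
tool_pos: [542.4, -20.4, 185.0]
ee_rot: [0.0, 0.653, 0.758, 0.0]
wrist_force: [0.2, 0.4, -2.9]
grip_width: 0.141
```

apply_moves([
  [[0.6,-1.5,1,0,0],[0.6,-2.2,1.4,1,0],[0.6,-2.2,1.4,3,0],[0.6,-2.2,1.4,5,0],[0.6,-2.2,1.4,7,0]],
])

```text
t: 9.08
tool_pos: [557.9, -38.6, 113.4]
ee_rot: [-0.001, 0.653, 0.758, -0.0]
wrist_force: [0.1, 0.4, -3.6]
grip_width: 0.137
```

```bash
python3 -c "
from h import *
plan((559,-39,72),98.5)"
```

```text
t 9.08 at [557.9 -38.6 113.4] yaw 98.49 zdir [-0.001  0.    -1.   ] grip 0.137 F [ 0.1  0.4 -3.6]
rows: d cm [-0.058  0.102  4.142] turn -0.002
```

apply_moves([
  [[0.6,0,0.05,1.5,0],[0.6,0,0.05,3,0],[0.6,0,0.05,4.1,0],[0.6,0,0.05,4.1,0],[0.6,0,0.05,4.1,0]],
])

```text
t: 9.5
tool_pos: [557.7, -38.1, 72.9]
ee_rot: [-0.001, 0.652, 0.758, -0.001]
wrist_force: [0.5, -0.0, -1.9]
grip_width: 0.142
```

```bash
python3 -c "
from h import *
plan((558.2,-34,72),98.5)
s=state();np.savez('w9.npz',p=s['tool_pos'],R=rot(s))
for n in('wrist','top','scene'): cv2.imwrite(f'pics/{n}9.png',cv2.cvtColor(grab_frame(n),cv2.COLOR_RGB2BGR))
im=cv2.imread('pics/scene9.png');cv2.imwrite('pics/s9z.png',cv2.resize(im[150:230,230:350],None,fx=6.5,fy=6.5,interpolation=cv2.INTER_CUBIC))
im=cv2.imread('pics/top9.png');cv2.imwrite('pics/t9z.png',cv2.resize(im[150:250,130:290],None,fx=5,fy=5,interpolation=cv2.INTER_CUBIC))
"
```

```text
t 9.5 at [557.7 -38.1  72.9] yaw 98.54 zdir [-0.003  0.    -1.   ] grip 0.142 F [ 0.5 -0.  -1.9]
rows: d cm [0.397 0.111 0.089] turn 0.008
```

View pics/s9z.png

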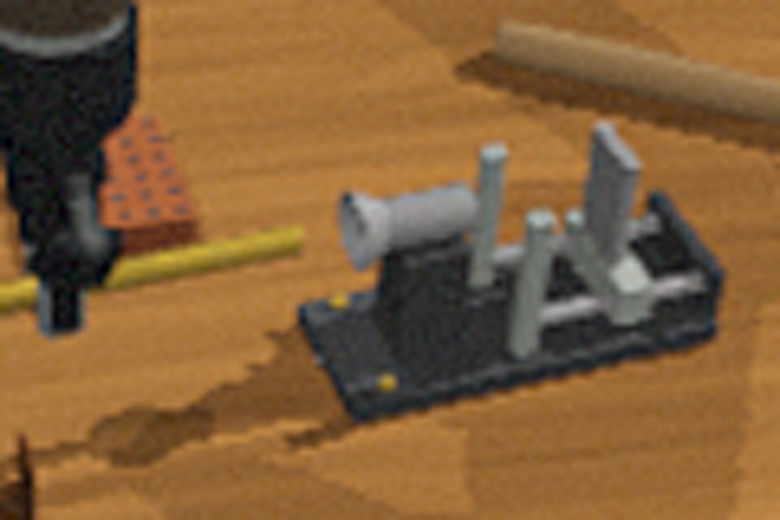

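View pics/t9z.png

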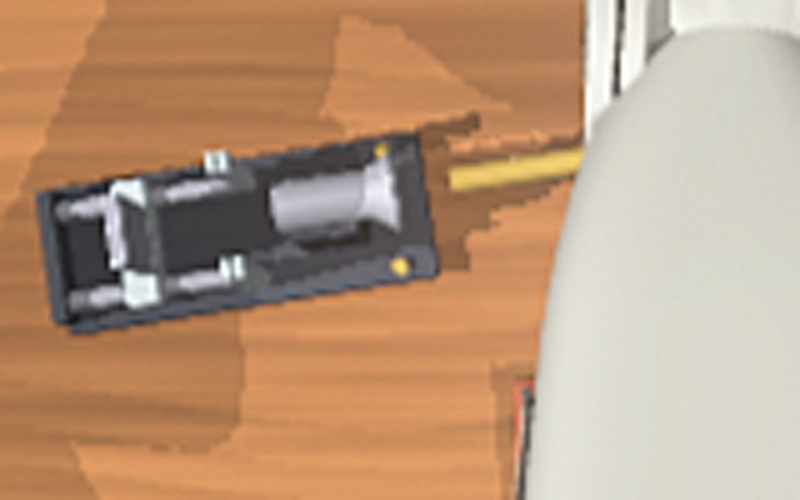

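View pics/wrist9.png

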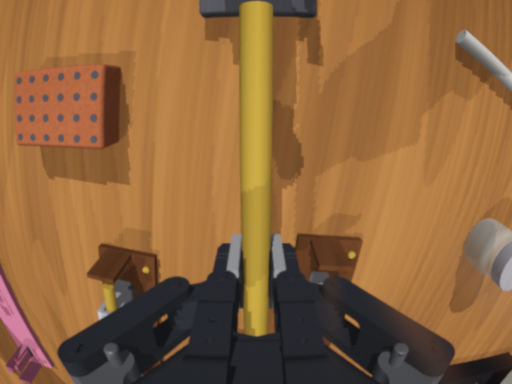

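Alignment agrees to about 1.5 mm in the top and scene views. Feeding in.

apply_moves([
  [[0.6,0.8,0.05,0.05,0],[0.6,1.6,0.05,0.05,0],[0.6,2.4,0.05,0.05,0],[0.6,3.2,0.05,0.05,0],[0.6,4.0,0.05,0.05,0]],
])

```text
t: 10.07
tool_pos: [553.4, 2.5, 73.8]
ee_rot: [0.0, 0.652, 0.758, 0.0]
wrist_force: [-0.4, 0.4, -2.7]
grip_width: 0.136
```

```bash
python3 -c "
from h import *
plan((558.2-.148*60,-34+59.3,72),98.5);print(state()['moment'].round(2))"
```

```text
t 10.07 at [553.4   2.5  73.8] yaw 98.57 zdir [ 0.  0. -1.] grip 0.136 F [-0.4  0.4 -2.7]
rows: d cm [ 2.318 -0.067  0.184] turn 0.014
[-0.12 -0.01  0.01]
```

apply_moves([
  [[0.6,0.4,-0.03,0.15,0],[0.6,0.8,-0.05,0.15,0],[0.6,1.3,-0.05,0.15,0],[0.6,1.8,-0.05,0.15,0],[0.6,2.2,-0.05,0.15,0]],
])

```text
t: 10.48
tool_pos: [549.8, 23.4, 72.1]
ee_rot: [-0.0, 0.653, 0.758, 0.0]
wrist_force: [-0.1, -0.1, -2.6]
grip_width: 0.148
```

```bash
python3 -c "
from h import *
plan((558.2-.148*60,-34+59.3,72),98.5);print(state()['moment'].round(2))
for n in('wrist','top','scene'): cv2.imwrite(f'pics/{n}10.png',cv2.cvtColor(grab_frame(n),cv2.COLOR_RGB2BGR))
im=cv2.imread('pics/scene10.png');im2=cv2.imread('pics/top10.png')
a=cv2.resize(im[150:230,230:350],None,fx=5,fy=5,interpolation=cv2.INTER_CUBIC);b=cv2.resize(im2[165:225,170:250],None,fx=6.5,fy=6.5,interpolation=cv2.INTER_CUBIC)
cv2.imwrite('pics/a10.png',a);cv2.imwrite('pics/b10.png',b)
"
```

```text
t 10.48 at [549.8  23.4  72.1] yaw 98.53 zdir [-0.  0. -1.] grip 0.148 F [-0.1 -0.1 -2.6]
rows: d cm [ 0.195 -0.015  0.01 ] turn 0.006
[-0.09 -0.01  0.  ]
```

View pics/a10.png

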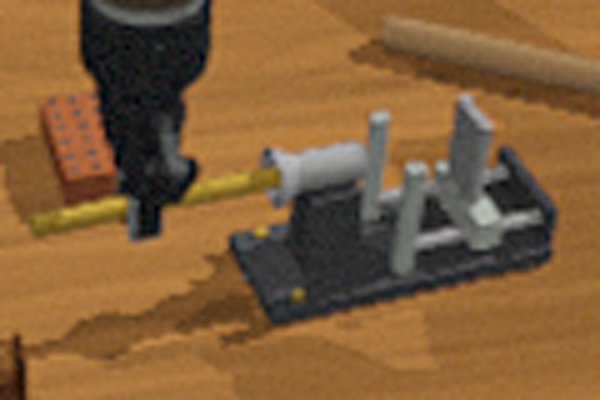

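View pics/b10.png

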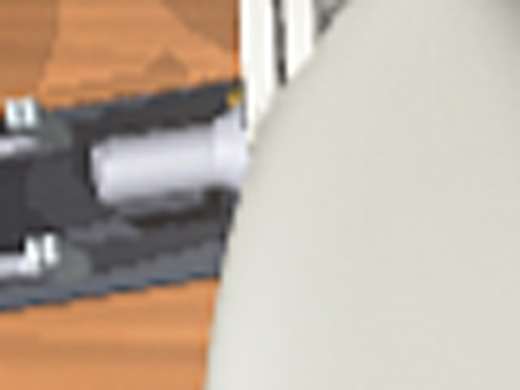

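The nose is about 33 mm in with no contact force. Continuing.

apply_moves([
  [[0.6,0.6,0,0,0],[0.6,1.2,0,0,0],[0.6,1.8,0,0,0],[0.6,2.4,0,0,0],[0.6,3.0,0,0,0]],
])

```text
t: 11.05
tool_pos: [545.3, 53.3, 72.1]
ee_rot: [-0.0, 0.652, 0.758, 0.0]
wrist_force: [0.0, -0.7, -3.1]
grip_width: 0.14
```

```bash
python3 -c "
from h import *
plan((558.2-.148*122,-34+120.6,72),98.5);print(state()['moment'].round(2))"
```

```text
t 11.05 at [545.3  53.3  72.1] yaw 98.54 zdir [-0.  0. -1.] grip 0.14 F [ 0.  -0.7 -3.1]
rows: d cm [ 3.37  -0.01   0.013] turn 0.008
[-0.03 -0.03 -0.03]
```

apply_moves([
  [[0.6,0.6,0,0,0],[0.6,1.2,0,0,0],[0.6,1.8,0,0,0],[0.6,2.4,0,0,0],[0.6,3.0,0,0,0]],
])

```text
t: 11.47
tool_pos: [540.8, 82.9, 72.1]
ee_rot: [0.0, 0.653, 0.758, 0.0]
wrist_force: [-0.5, -0.1, -3.5]
grip_width: 0.143
```

```bash
python3 -c "
from h import *
plan((558.2-.148*122,-34+120.6,72),98.5);print(state()['moment'].round(2))
s=state();np.savez('w11.npz',p=s['tool_pos'],R=rot(s))
for n in('wrist','scene'): cv2.imwrite(f'pics/{n}11.png',cv2.cvtColor(grab_frame(n),cv2.COLOR_RGB2BGR))
im=cv2.imread('pics/scene11.png')
a=cv2.resize(im[150:230,230:350],None,fx=6.5,fy=6.5,interpolation=cv2.INTER_CUBIC);cv2.imwrite('pics/a11.png',a)
"
```

```text
t 11.47 at [540.8  82.9  72.1] yaw 98.54 zdir [ 0.  0. -1.] grip 0.143 F [-0.5 -0.1 -3.5]
rows: d cm [ 0.374 -0.014  0.015] turn 0.008
[-0.09  0.01  0.06]
```

View pics/a11.png

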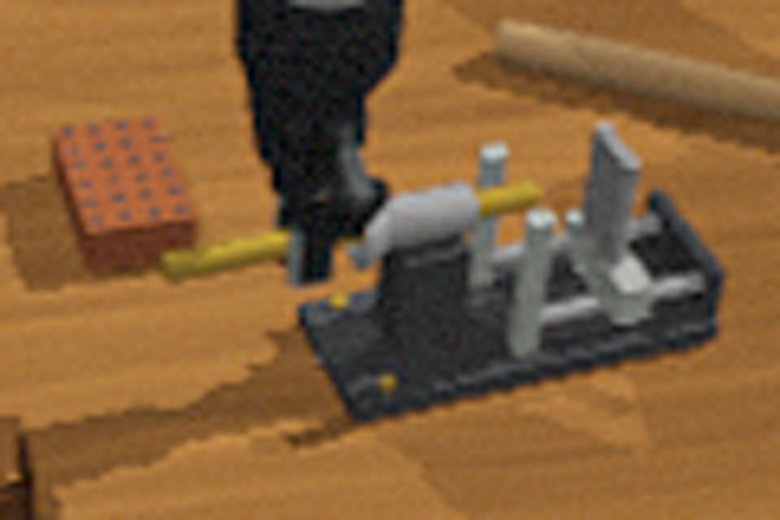

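View pics/wrist11.png

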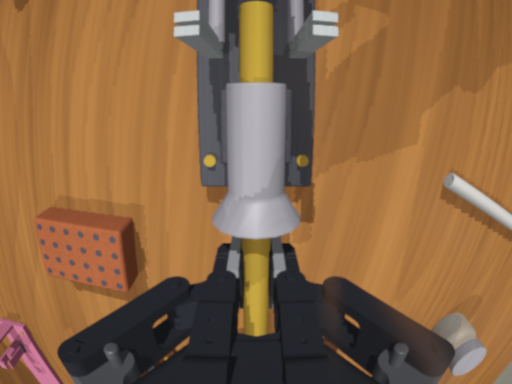

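Nose is about 95 mm in, past the tube, with no load. Let go, back off straight along the bar, then push its tail with closed fingers.

apply_moves([
  [[1.6,0,0,0,0],[2.5,0,0,0,0],[3.5,0,0,0,0],[4.0,0,0,0,0],[4.0,0,0,0,0]],
])

```text
t: 11.98
tool_pos: [541.2, 82.0, 72.4]
ee_rot: [0.0, 0.653, 0.758, 0.0]
wrist_force: [-0.1, -0.2, 0.3]
grip_width: 0.47
```

apply_moves([
  [[4.0,-1,0,0,0],[4.0,-3,0,0,0],[4.0,-5,0,0,0],[4.0,-7,0,0,0],[4.0,-8.5,0,0,0]],
])

```text
t: 12.4
tool_pos: [553.8, -4.0, 72.2]
ee_rot: [0.0, 0.653, 0.757, -0.0]
wrist_force: [0.9, -0.2, -0.1]
grip_width: 0.468
```

apply_moves([
  [[4.0,-1,0,0,0],[4.0,-1.5,0,0,0],[3.0,-1.5,0,0,0]],
])

```text
t: 12.65
tool_pos: [555.9, -17.9, 72.1]
ee_rot: [0.0, 0.653, 0.757, 0.0]
wrist_force: [-0.3, 0.1, -0.4]
grip_width: 0.359
```

```bash
python3 -c "
from h import *
plan((558.2-.148*122,-34+120.6,72),98.5);print(state()['moment'].round(2))
s=state();np.savez('w12.npz',p=s['tool_pos'],R=rot(s))
for n in('wrist','scene'): cv2.imwrite(f'pics/{n}12.png',cv2.cvtColor(grab_frame(n),cv2.COLOR_RGB2BGR))
im=cv2.imread('pics/scene12.png')
a=cv2.resize(im[150:230,230:350],None,fx=6.5,fy=6.5,interpolation=cv2.INTER_CUBIC);cv2.imwrite('pics/a12.png',a)
"
```

```text
t 12.65 at [555.9 -17.9  72.1] yaw 98.42 zdir [ 0. -0. -1.] grip 0.359 F [-0.3  0.1 -0.4]
rows: d cm [10.567 -0.027  0.012] turn -0.015
[-0.02 -0.06 -0.  ]
```

View pics/a12.png

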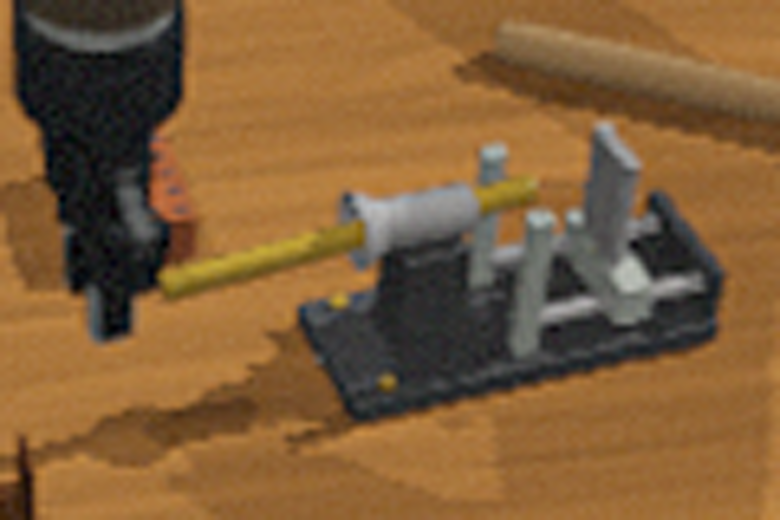

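View pics/wrist12.png

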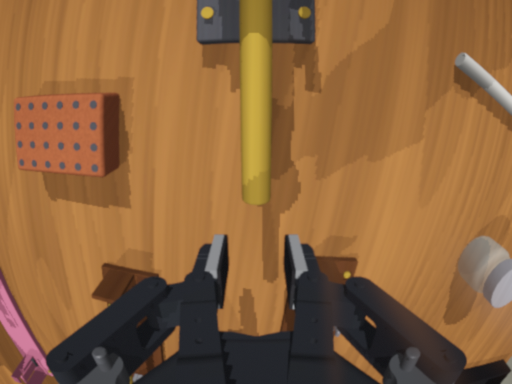

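apply_moves([
  [[1.5,0,0,0.2,0],[0.5,0,0,0.4,0],[0,0,0,0.4,0],[0,0,0,0.4,0],[0,0,0,0.4,0]],
])

```text
t: 13.17
tool_pos: [555.7, -16.2, 68.0]
ee_rot: [-0.0, 0.652, 0.758, -0.0]
wrist_force: [-0.0, 0.4, -0.2]
grip_width: -0.001
```

apply_moves([
  [[0,0.3,-0.03,0,0],[0,0.6,-0.03,0,0],[0,0.9,-0.03,0,0],[0,1.2,-0.03,0,0],[0,1.4,-0.03,0,0]],
])

```text
t: 13.58
tool_pos: [553.3, -2.3, 68.2]
ee_rot: [-0.0, 0.652, 0.758, 0.0]
wrist_force: [-0.0, -0.3, 0.6]
grip_width: -0.004
```

```bash
python3 -c "
from h import *
plan((558.2-.148*122,-34+120.6,68),98.5);print(state()['moment'].round(2))
s=state()
for n in('wrist',): cv2.imwrite(f'pics/{n}13.png',cv2.cvtColor(grab_frame(n),cv2.COLOR_RGB2BGR))
"
```

```text
t 13.58 at [553.3  -2.3  68.2] yaw 98.56 zdir [ 0.  0. -1.] grip -0.004 F [-0.  -0.3  0.6]
rows: d cm [8.988 0.021 0.018] turn 0.011
[-0.    0.01  0.03]
```

View pics/wrist13.png

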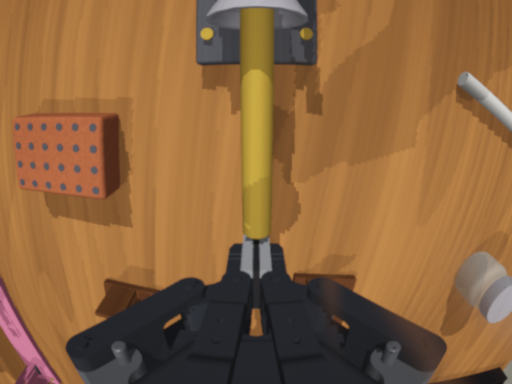

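The fingers are shut and centred just behind the tail. Pushing gently.

apply_moves([
  [[0,0.3,0,0,0],[0,0.6,0,0,0],[0,0.9,0,0,0],[0,1.2,0,0,0],[0,1.5,0,0,0]],
])

```text
t: 14.05
tool_pos: [551.5, 11.1, 68.3]
ee_rot: [0.001, 0.653, 0.757, -0.001]
wrist_force: [1.3, -5.9, 2.0]
grip_width: -0.001
```

apply_moves([
  [[0,0.2,0,0,0],[0,0.4,0,0,0],[0,0.6,0,0,0],[0,0.8,0,0,0]],
])

```text
t: 14.38
tool_pos: [550.7, 18.1, 68.6]
ee_rot: [0.002, 0.653, 0.757, -0.001]
wrist_force: [0.8, -8.3, 1.0]
grip_width: 0.006
```

```bash
python3 -c "
from h import *
plan((558.2-.148*122,-34+120.6,68),98.5);print(state()['moment'].round(2))
s=state();np.savez('w14.npz',p=s['tool_pos'],R=rot(s))
for n in('wrist','scene','top'): cv2.imwrite(f'pics/{n}14.png',cv2.cvtColor(grab_frame(n),cv2.COLOR_RGB2BGR))
im=cv2.imread('pics/scene14.png')
a=cv2.resize(im[150:230,230:350],None,fx=6.5,fy=6.5,interpolation=cv2.INTER_CUBIC);cv2.imwrite('pics/a14.png',a)
im=cv2.imread('pics/top14.png')
a=cv2.resize(im[165:225,130:230],None,fx=7.5,fy=7.5,interpolation=cv2.INTER_CUBIC);cv2.imwrite('pics/b14.png',a)
"
```

```text
t 14.38 at [550.7  18.1  68.6] yaw 98.45 zdir [ 0.002 -0.004 -1.   ] grip 0.006 F [ 0.8 -8.3  1. ]
rows: d cm [ 6.927 -0.037  0.032] turn -0.01
[-1.56 -0.19  0.07]
```

View pics/a14.png

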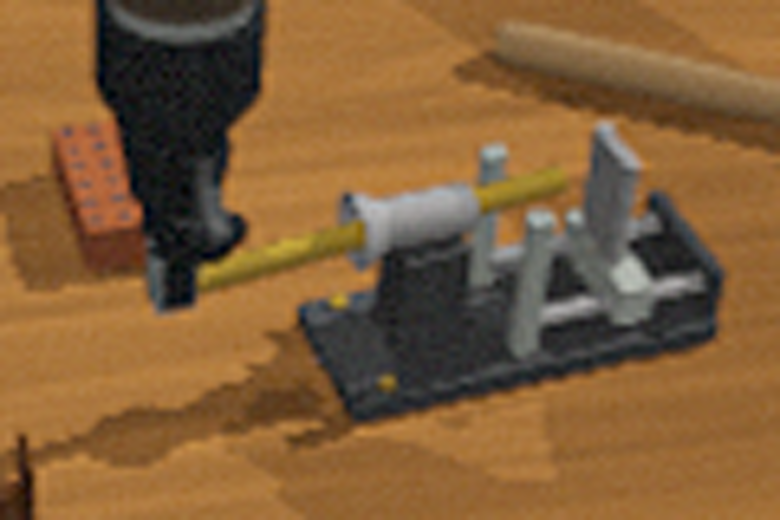

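View pics/b14.png

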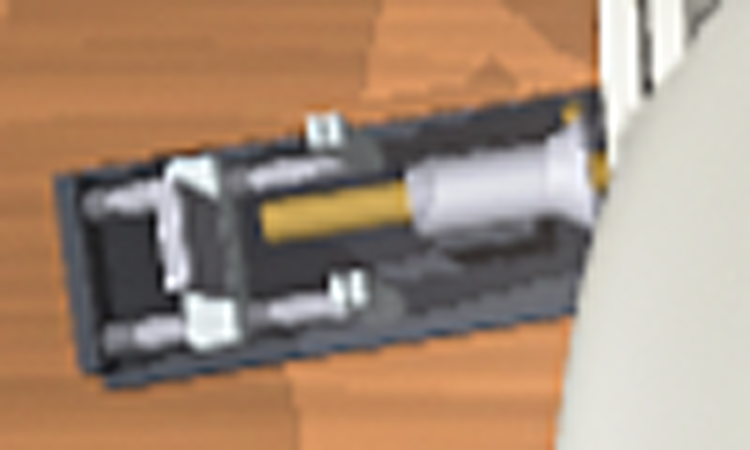

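View pics/wrist14.png

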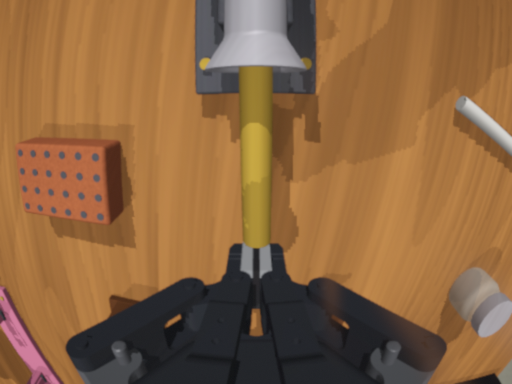

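Force is about 8 N with about 20 mm still to the stop. That is friction from the drooping bar in the bore, and the bar is sliding. Continuing in small steps.

apply_moves([
  [[0,0.2,0,0,0],[0,0.4,0,0,0],[0,0.6,0,0,0],[0,0.8,0,0,0]],
])

```text
t: 14.87
tool_pos: [549.9, 25.0, 68.9]
ee_rot: [0.003, 0.653, 0.757, -0.002]
wrist_force: [1.6, -11.5, 2.8]
grip_width: -0.002
```

apply_moves([
  [[0,0.15,0,0,0],[0,0.3,0,0,0],[0,0.45,0,0,0],[0,0.6,0,0,0]],
])

```text
t: 15.2
tool_pos: [549.3, 30.0, 69.2]
ee_rot: [0.004, 0.654, 0.757, -0.002]
wrist_force: [1.8, -12.8, 3.4]
grip_width: -0.002
```

```bash
python3 -c "
from h import *
plan((558.2-.148*122,-34+120.6,68),98.5);print(state()['moment'].round(2))
s=state();np.savez('w15.npz',p=s['tool_pos'],R=rot(s))
for n in('scene','top'): cv2.imwrite(f'pics/{n}15.png',cv2.cvtColor(grab_frame(n),cv2.COLOR_RGB2BGR))
im=cv2.imread('pics/scene15.png')
a=cv2.resize(im[150:230,230:350],None,fx=6.5,fy=6.5,interpolation=cv2.INTER_CUBIC);cv2.imwrite('pics/a15.png',a)
im=cv2.imread('pics/top15.png')
a=cv2.resize(im[165:225,130:230],None,fx=7.5,fy=7.5,interpolation=cv2.INTER_CUBIC);cv2.imwrite('pics/b15.png',a)
"
```

```text
t 15.2 at [549.3  30.   69.2] yaw 98.36 zdir [ 0.003 -0.008 -1.   ] grip -0.002 F [  1.8 -12.8   3.4]
rows: d cm [ 5.731 -0.085  0.072] turn -0.027
[-2.65 -0.31 -0.03]
```

View pics/a15.png

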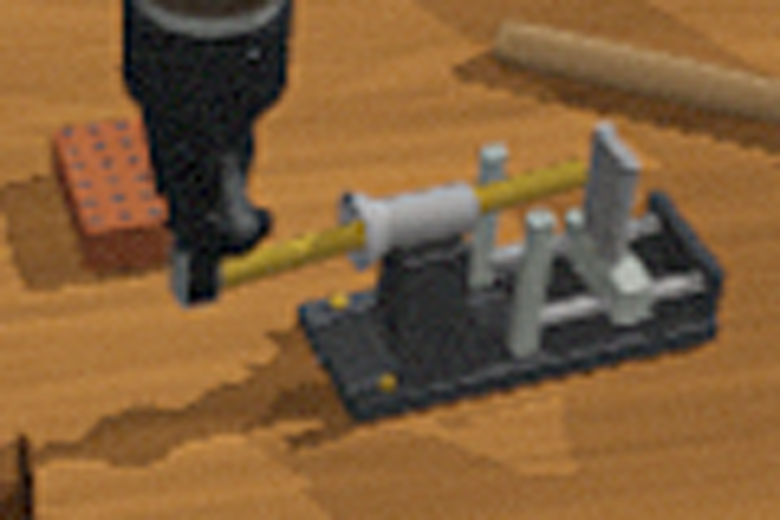

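View pics/b15.png

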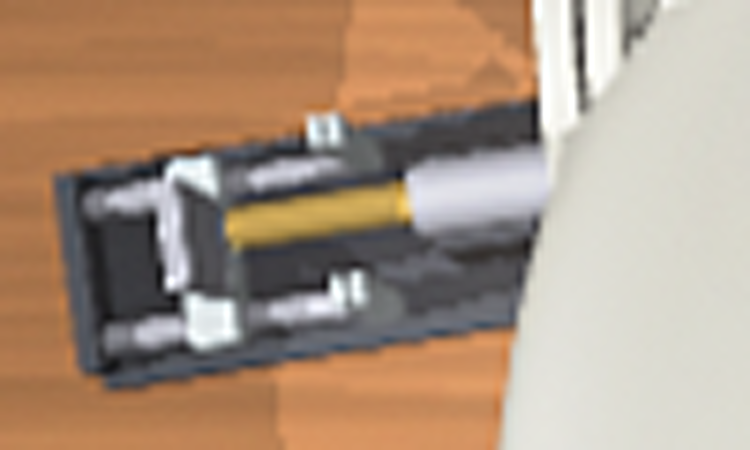

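The push force has crept up to about 13 N and the stop may not be reached yet, so the droop is binding the bar in the bore. I'll back off, regrasp the tail lightly, level it, and feed with a cleaner force signal.

apply_moves([
  [[0,-0.6,0,0,0],[0,-1.5,0,0,0],[2,-2.0,0,0,0],[3.5,-2.0,0,0,0],[3.5,-2.0,0,0,0]],
])

```text
t: 15.72
tool_pos: [550.6, 14.0, 67.8]
ee_rot: [-0.001, 0.653, 0.758, 0.0]
wrist_force: [-0.7, -0.7, 0.3]
grip_width: 0.402
```

```bash
python3 -c "
from h import *
s=state();np.savez('w16.npz',p=s['tool_pos'],R=rot(s))
for n in('scene','top','wrist'): cv2.imwrite(f'pics/{n}16.png',cv2.cvtColor(grab_frame(n),cv2.COLOR_RGB2BGR))
im=cv2.imread('pics/scene16.png')
a=cv2.resize(im[150:230,230:350],None,fx=6.5,fy=6.5,interpolation=cv2.INTER_CUBIC);cv2.imwrite('pics/a16.png',a)
m=np.array([536.9,108.6,90.]);y=np.array([np.cos(np.radians(98.5)),np.sin(np.radians(98.5)),0])
d=(m-s['tool_pos'])@y;print('tcp to mouth',d)
n=onz('top',228/7.5+130-.4,222/7.5+165-.4,90);print('nose in (top)',(n-m)@y)
n=onz('scene',587/6.5+230-.4,172/6.5+150-.4,90);print('nose in (scene)',(n-m)@y)
for z in (110,120,130,140):
  a=onz('scene',615/6.5+230-.4,147/6.5+150-.4,z);b=onz('top',188/7.5+130,225/7.5+165,z);print(z,(a-m).round(1),(b-m).round(1),(a-m)@y,(b-m)@y)
plan(s['tool_pos']+y*10,98.5)
"
```

```text
tcp to mouth 95.58758783141404
nose in (top) 122.4388327460944
nose in (scene) 127.78101562923582
110 [-18.5 134.6  20. ] [-21.1 128.9  20. ] 135.88525802764735 130.56256636923752
120 [ -6.3 129.3  30. ] [-22.  126.6  30. ] 128.84698071015032 128.42432330056218
130 [  5.8 124.   40. ] [-23.  124.3  40. ] 121.8087033926533 126.2860802318868
140 [ 18.  118.7  50. ] [-23.9 122.   50. ] 114.77042607515628 124.14783716321143
t 15.87 at [550.7  14.4  68. ] yaw 98.55 zdir [-0.  0. -1.] grip 0.411 F [-0.2 -0.1  0.2]
rows: d cm [ 0.966 -0.007  0.011] turn 0.011
```

View pics/wrist16.png

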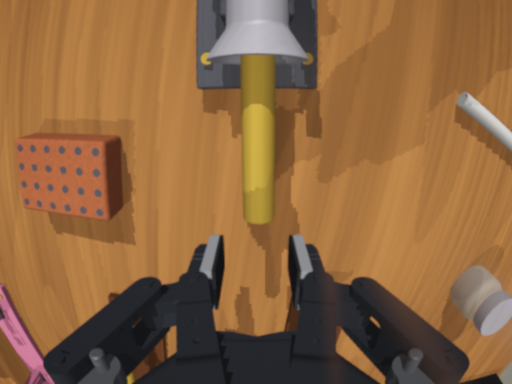

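View pics/a16.png

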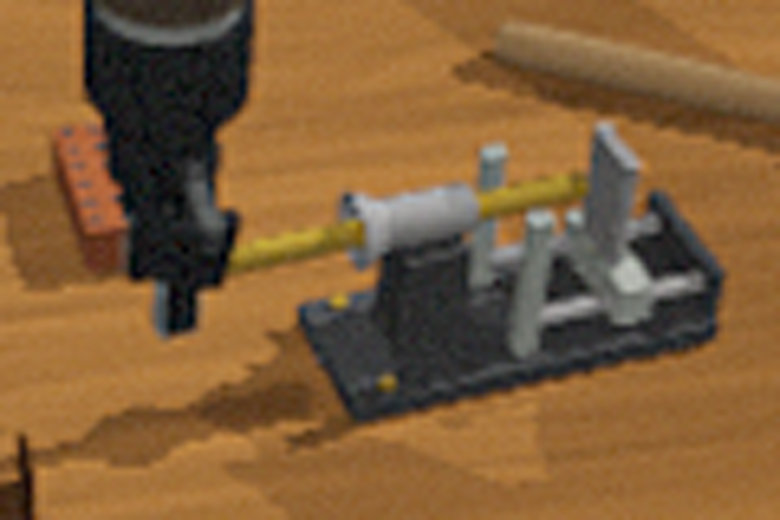

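apply_moves([
  [[3.5,0.8,0,0,0],[3.5,1.8,0,-0.1,0],[3.5,2.8,0,-0.2,0],[3.5,3.8,0,-0.2,0],[3.5,3.8,0,-0.2,0]],
])

```text
t: 16.28
tool_pos: [544.9, 54.1, 70.3]
ee_rot: [-0.0, 0.651, 0.759, 0.0]
wrist_force: [-0.4, -0.4, -0.1]
grip_width: 0.41
```

apply_moves([
  [[2.2,0,0,0,0],[1.6,0,0,0,0],[1.2,0,0,0,0],[0.8,0,0,0,0],[0.8,0,0,0,0]],
])

```text
t: 16.7
tool_pos: [545.3, 51.6, 70.1]
ee_rot: [-0.0, 0.653, 0.758, 0.0]
wrist_force: [0.2, 1.6, 0.6]
grip_width: 0.139
```

```bash
python3 -c "
from h import *
s=state()
for n in('wrist','scene'): cv2.imwrite(f'pics/{n}17.png',cv2.cvtColor(grab_frame(n),cv2.COLOR_RGB2BGR))
im=cv2.imread('pics/scene17.png')
a=cv2.resize(im[150:230,230:350],None,fx=6.5,fy=6.5,interpolation=cv2.INTER_CUBIC);cv2.imwrite('pics/a17.png',a)
plan((540,60,71.3),98.5);print(s['moment'].round(2))
"
```

```text
t 16.8 at [545.3  51.5  70.1] yaw 98.51 zdir [ 0.     0.001 -1.   ] grip 0.142 F [-0.4  1.7  0. ]
rows: d cm [ 0.915 -0.399 -0.115] turn 0.002
[ 0.36 -0.   -0.06]
```

View pics/wrist17.png

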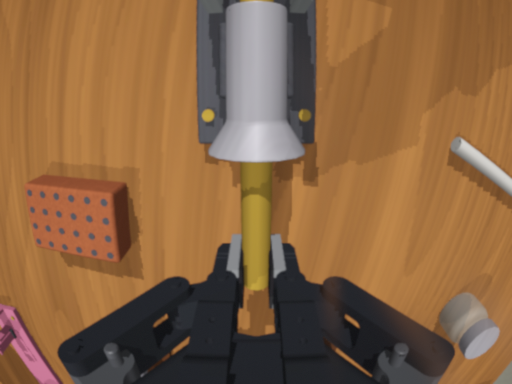

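View pics/a17.png

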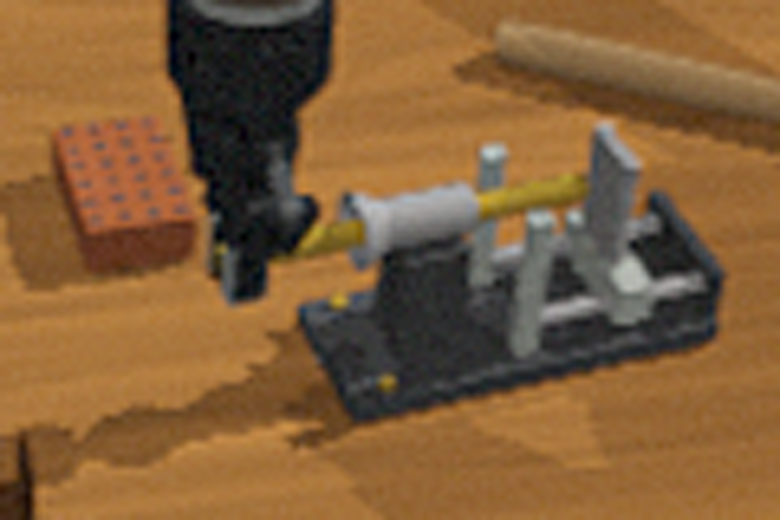

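Held lightly, 12–16 mm from the tail. I'll level by 1 mm and feed slowly.

apply_moves([
  [[0.8,0,0,-0.1,0],[0.8,0.15,0,-0.1,0],[0.8,0.3,0,-0.1,0],[0.8,0.45,0,-0.1,0]],
])

```text
t: 17.13
tool_pos: [544.5, 55.5, 71.0]
ee_rot: [0.0, 0.653, 0.758, -0.0]
wrist_force: [0.3, -1.1, -0.4]
grip_width: 0.14
```

apply_moves([
  [[0.8,0.1,0,0,0],[0.8,0.2,0,0,0],[0.8,0.3,0,0,0]],
])

```text
t: 17.38
tool_pos: [544.1, 58.9, 71.1]
ee_rot: [0.0, 0.653, 0.758, -0.0]
wrist_force: [-0.2, -0.7, -1.0]
grip_width: 0.141
```

Friction is only about 1 N now. Creeping on until the force rises.

apply_moves([
  [[0.8,0.1,0,0,0],[0.8,0.2,0,0,0]],
])

```text
t: 17.55
tool_pos: [543.8, 61.0, 71.1]
ee_rot: [0.0, 0.653, 0.758, -0.0]
wrist_force: [-0.2, -0.8, -1.5]
grip_width: 0.138
```

apply_moves([
  [[0.8,0.1,0,0,0],[0.8,0.2,0,0,0]],
])

```text
t: 17.72
tool_pos: [543.5, 62.7, 71.1]
ee_rot: [0.0, 0.653, 0.758, -0.0]
wrist_force: [1.0, -4.4, -0.9]
grip_width: 0.143
```

```bash
python3 -c "
from h import *
s=state();plan((540,60,71.3),98.5)
for n in('scene',): cv2.imwrite(f'pics/{n}18.png',cv2.cvtColor(grab_frame(n),cv2.COLOR_RGB2BGR))
im=cv2.imread('pics/scene18.png')
a=cv2.resize(im[165:215,290:340],None,fx=11,fy=11,interpolation=cv2.INTER_CUBIC);cv2.imwrite('pics/a18.png',a)
"
```

```text
t 17.72 at [543.5  62.7  71.1] yaw 98.52 zdir [ 0.    -0.001 -1.   ] grip 0.143 F [ 1.  -4.4 -0.9]
rows: d cm [-0.21  -0.389 -0.018] turn 0.005
```

View pics/a18.png

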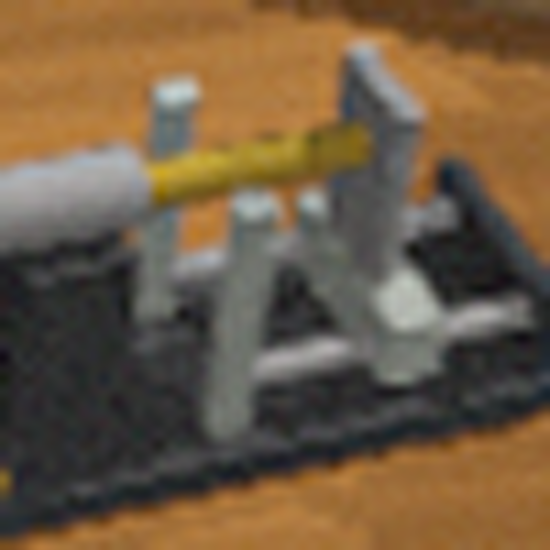

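The force rose from -0.8 to -4.4 N and the nose now sits on the stop face, so it has touched. Half a millimetre more to confirm, then hold.

apply_moves([
  [[0.8,0.05,0,0,0],[0.8,0.05,0,0,0]],
])

```text
t: 17.93
tool_pos: [543.5, 62.6, 71.1]
ee_rot: [0.001, 0.653, 0.758, -0.001]
wrist_force: [1.3, -4.9, -0.8]
grip_width: 0.135
```

apply_moves([
  [[1.4,0,0,0,0],[1.8,0,0,0,0],[2.6,-0.1,0,0,0],[3.5,-0.1,0,0,0],[3.5,-0.1,0,0,0]],
])

```text
t: 18.35
tool_pos: [543.6, 62.9, 71.2]
ee_rot: [-0.0, 0.652, 0.758, 0.0]
wrist_force: [-0.1, -0.2, 0.6]
grip_width: 0.406
```

```bash
python3 -c "
from h import *
s=state();plan((540,60,71.3),98.5)
for n in('wrist','scene'): cv2.imwrite(f'pics/{n}19.png',cv2.cvtColor(grab_frame(n),cv2.COLOR_RGB2BGR))
"
```

```text
t 18.35 at [543.6  62.9  71.2] yaw 98.55 zdir [ 0.     0.001 -1.   ] grip 0.406 F [-0.1 -0.2  0.6]
rows: d cm [-0.229 -0.398 -0.007] turn 0.01
```

View pics/wrist19.png

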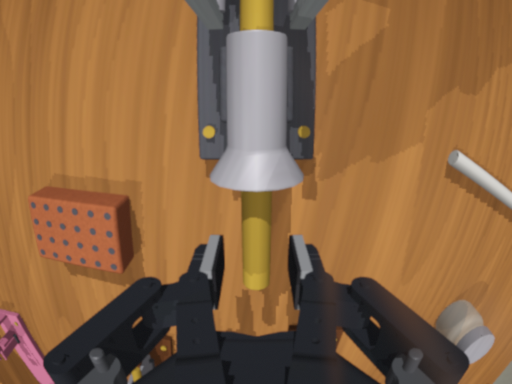

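Free on both sides. Back away straight along the bar, then up.

apply_moves([
  [[3.5,-0.8,0,0,0],[3.5,-2.5,0,0,0],[3.5,-4.5,0,0,0],[3.5,-6.5,0,0,0],[3.5,-8,0,0,0]],
])

```text
t: 18.87
tool_pos: [555.6, -18.4, 71.2]
ee_rot: [0.0, 0.653, 0.758, -0.0]
wrist_force: [0.2, 0.2, -0.1]
grip_width: 0.411
```

apply_moves([
  [[3.5,-1,0,-2,0],[3.5,-2,0,-5,0],[3.5,-2,0,-8,0],[3.5,-2,0,-10,0],[3.5,-2,0,-10,0]],
])

```text
t: 19.28
tool_pos: [561.6, -37.6, 176.5]
ee_rot: [0.004, 0.653, 0.757, 0.003]
wrist_force: [-0.3, 0.3, -0.3]
grip_width: 0.412
```

```bash
python3 -c "
from h import *
s=state();plan((540,60,71.3),98.5);np.savez('w20.npz',p=s['tool_pos'],R=rot(s))
for n in('wrist','scene','top'): cv2.imwrite(f'pics/{n}20.png',cv2.cvtColor(grab_frame(n),cv2.COLOR_RGB2BGR))
im=cv2.imread('pics/scene20.png')
cv2.imwrite('pics/a20.png',cv2.resize(im[150:230,230:350],None,fx=6.5,fy=6.5,interpolation=cv2.INTER_CUBIC))
a=cv2.imread('pics/scene0.png');b=im
cv2.imwrite('pics/cmp20.png',np.hstack([cv2.resize(q[160:210,305:345],None,fx=9,fy=9,interpolation=cv2.INTER_CUBIC) for q in(a,b)]))
cv2.imwrite('pics/wz20.png',cv2.resize(cv2.imread('pics/wrist20.png')[0:150,160:350],None,fx=4,fy=4,interpolation=cv2.INTER_CUBIC))
"
```

```text
t 19.28 at [561.6 -37.6 176.5] yaw 98.47 zdir [ 0.01  -0.001 -1.   ] grip 0.412 F [-0.3  0.3 -0.3]
rows: d cm [ 9.992 -0.797 10.495] turn -0.005
```

View pics/a20.png

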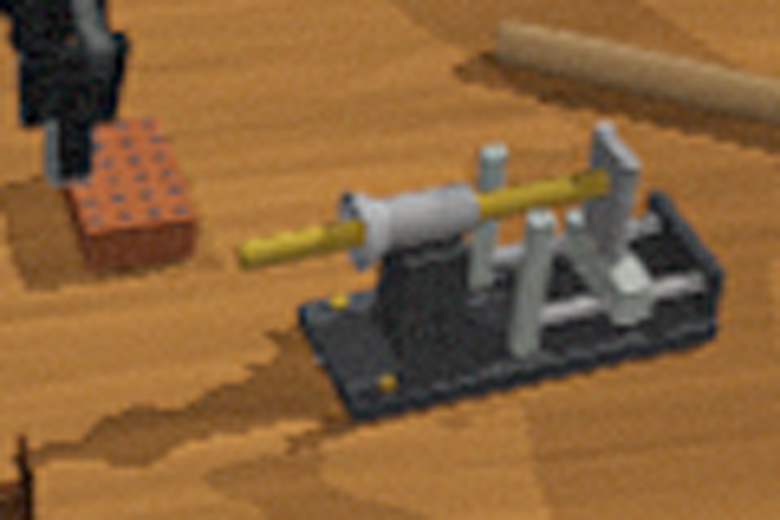

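View pics/cmp20.png

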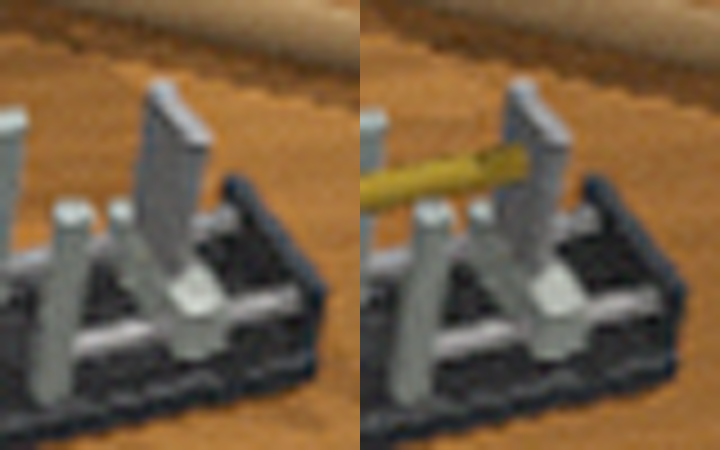

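View pics/top20.png

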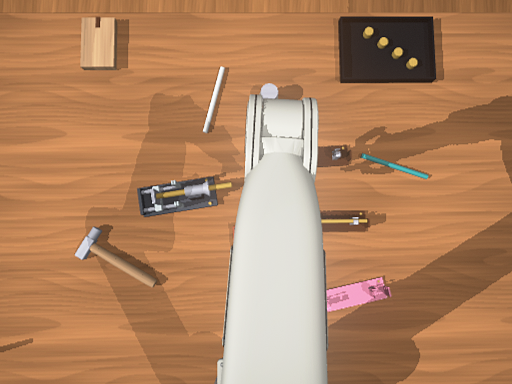

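```bash
python3 -c "
from h import *
for n in('18','19','20'):
    im=cv2.imread(f'pics/scene{n}.png').astype(float);r=im[174:182,312:332]
    print(n,(r[:,:,2]-r[:,:,0]).mean(0).round(0).astype(int))
a=cv2.imread('pics/scene0.png')[170:200,316:345].astype(int);b=cv2.imread('pics/scene20.png')[170:200,316:345].astype(int)
d=abs(a-b).max(2);print('changed px in stop crop',np.argwhere(d>40)[:,1].max()+316 if (d>40).any() else None,(d>40).sum())
print(state()['joint_velocities'].round(3),state()['t'])
job_done()
"
```

```text
18 [112 108 106 108 108 104  92  90  66  40  47  25   0   1  -4  25  79  95
  65  64]
19 [110 108 108 108 108 105  96  91  66  43  48  23   0   1  -5  24  81  96
  64  65]
20 [102 102 103 104 103  98  94  86  64  43  46  24   0   0  -2  23  79  94
  63  64]
changed px in stop crop 322 11
[ 0.005  0.02  -0.027 -0.     0.001  0.003] 19.4333
the job is handed in; nothing more can be done
```

The bar is lying in the guide tube with its nose against the end stop, and I handed the job in at 19.4 s; `job_done()` gives no verdict.

- **Taking it out:** I gripped the thicker bar (the far rack) 25 mm behind its middle and rolled it about 17 mm sideways past the jaws. The wrist force stayed around 11 N. Then I lifted it out.
- **Feeding it in:** I fed it about 95 mm into the tube with no side load.
- **Change of method:** I let go and tried pushing the tail with shut fingers, but the drooping bar bound in the bore and the force rose to about 13 N before it reached the stop. I backed off, gripped the tail again, levelled it and fed on with about 1 N of friction.
- **Touching the stop:** the force then rose to 4–5 N and the bar stopped moving. I let go and backed clear.

**Last checks:**
- **Bar:** in the scene view its nose is in the same place before release, after release and after backing off, in front of the stop face.
- **Stop:** no visible shift from the first picture.
- **Other things:** the block, jar, hammer and the visible part of the thin bar's rack showed no visible change, but I compared them only by eye. The arm hid part of them in the last top view.
- **Robot:** it was clear of everything.
- **Disagreements:** single-camera estimates of the mouth and stop differed by 2–7 mm. I used the wrist-camera value for the mouth and the contact force for the stop. The gap at the nose is inferred from that contact and the unchanged nose position, not measured directly.

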